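# Check a bolted engine-cradle frame for square by its diagonals

## Robot

A 7-joint arm with a two-finger parallel gripper is mounted at the origin on the work surface. World frame = base frame: x ahead of the robot, y to its left, z up, the work surface at z = 0. Lengths are in m, angles in rad, forces in N, time in s.
With the tool pointing down it reaches from about 0.425 to 1.025 m from the base axis. Payload 9.4 kg.
Tool frame: the origin (TCP) lies at the very end of the fingers, on their centre line; the grasp point (between the pads) lies 19 mm behind it; z points along the fingers, y is the direction in which the jaws open and shut (so a half turn about z gives the same grasp; the last joint's range is limited). The gripper opens to 85 mm and grips with 20 to 120 N. Pads are 22 mm wide; open, the fingers measure 114 mm over their backs; the gripper's body (76 mm by 85 mm) begins 54 mm behind the grasp point. The pads swing forward as they close: fully open they stand 13 mm farther back than shut.
Start: joints at [1.23, 0.599, -0.003, 1.599, 0.002, 0.943, -0.08], TCP at [0.189, -0.7, 0.231] pointing down, gripper open.
Joint ranges: [-2.57, 2.57], [-0.35, 1.97], [-1.29, 1.29], [0.11, 2.56], [-1.05, 4.19], [0.11, 1.86], [-2.63, 2.63]. Speed limits (rad/s): [2.22, 2.22, 3.01, 3.01, 3.14, 3.14, 3.14].

## Interface

Orientations are given as a rotation vector (axis times angle).
In Python, from station import arm gives the robot as it stands.
- The arm moves only by the tool arm_command, never from a script. Its argument "plan" is a list of rows, each an object with "xyz": the shift along the world's x, y, z normalised to -1 to 1, where 1 is 25 cm, a list of three; "spin": the turn about the world's z normalised to -1 to 1, where 1 is 180 degrees; "grip": the closure in counts, from 0 (fully open) to 255 (shut). A call has 1 to 10 rows; each row is the pose to reach, as a shift and turn from the pose measured when the call began, turning the shorter way round; what a row does not reach only later rows make up. A row lasts 1/12 s, in which the tool goes at most 41.7 mm and 7.16 degrees, less where a joint would pass 70% of its speed; a pose out of reach is approached as far as the arm can. A call with a number of a shift or a turn outside -1 to 1 is refused whole. A call with a gripper value outside its range is refused whole. The fingers move at their own pace and stop on an object; "newtons" is the grip in N (left out, the last holds). Time passes only in rows, so rows that repeat a pose let the fingers close. It gives the time, the measured TCP pose, the force and the opening at its end, in the units of the state.
- arm.read_state(): the state, without advancing time (a new reading comes with each control period).
- arm.read_camera(name): name is "scene" or "top" or "wrist"; returns the picture (384x512x3 uint8, red, green, blue); there is no depth.
- arm.calibration(name): a dict with "fov_y" (degrees; the focal length in pixels is half the picture's height over the tangent of half this angle, whatever the lens; pixels are square), "cx", "cy" (the principal point, pixels), "origin" and "rotation" of the camera in the world. Camera axes: x right, y down, z forward; pixel columns grow to the right and rows downward; lengths in m; the calibration is good to about 2 mm. A picture is of the moment at which its call begins: read the wrist's pose just before it. calibration takes no time and is no camera call; for the wrist camera it gives the pose at the moment of the call.
- arm.sign_off(): hands the job in, once; it reports no verdict.
The state is a dict: "clock": time; "joint_pos": joint angles; "joint_velocities": joint speeds; "joint_efforts": joint torques, N m; "eef_pos": TCP position; "tcp_rot": TCP orientation; "force": force on the tool from outside, world axes, zero at the start; "wrist_torque": the same for the moment, N m; "finger_gap": finger opening in m.
Only numpy, scipy, OpenCV 4.12 (cv2) and the standard library are available. Lean on these libraries where they do the work, as an engineer would, in place of code of your own. Each camera call takes 0.05 s, during which the arm holds its last target.

## Task

Check the bolted steel frame for square with the slide rule: drop the rule's eye over a near corner stud and draw the slide out until both sides of its V fork bear on the stud at the opposite far corner, holding it there lightly for a second (about 6 N; the frame is only finger-tight, so never more than 15 N on either side of the fork, nor 30 N in all). Measure from the near-left stud to the far-right one first, then from the near-right to the far-left, and compare the two readings. Finish with the rule let go, lying seated across the longer diagonal, eye over its near stud and fork closed up on its far stud (either diagonal will do if they agree within 2 mm), the other things left where they are.

Things in the scene. Friction and masses are not known exactly. Their poses are not given: they have to be found in the camera images.
- frame: 25 mm steel tube frame fixed on the bench, stud at each corner, yaw within 0.25. Origin: on the bench midway between the near studs; x square to the near tube, away from the robot; y to the near-left stud. Studs 170 mm apart along all sides, but the frame is racked into a rhombus, far tube and studs shifted up to 12 mm along +y or -y. The far studs' poses are not given: see or feel for them.
- stud_near_left: Dark upright stud, 10 mm diameter, tapered top, 22 mm tall (top 47 mm above the bench), at the corner near the robot and to its left (+y). Origin: at its foot, on the tube's top. Oiled and smooth (friction about 0.15 with the fork). The far studs are the same.
- stud_near_right: The same kind of stud, near the robot and to its right (-y).
- rule: Slide rule lying flat and loose on the bench beside the frame, about 0.22 kg in all. Aluminium body, 30 mm wide and 6 mm thick with black 5 mm graduations, running along its x from a round eye (ring 25 mm outside, 14 mm hole, 8 mm high) to x = 171 mm. Origin: centre of the eye at the underside; z up. Lifted by the slide's grip it hangs level; seated, its underside rests on the tubes' tops.
- fork: Brass fork at the slide's far end, opening away from the eye: 90 degree V on the rule's axis, 27 mm wide at the mouth, tips 6 mm past the origin. A foot 12 to 28 mm before the origin, 3 mm above the rule's underside, comes down on the far tube when let go. Origin: where a stud's axis lies when it touches both sides of the V, level with the rule's underside. Axes as the rule's.
- grip (a point): Middle of the upright black grip block on the slide (36 mm along the rule, 16 mm across, its top 54 mm above the rule's underside); the point is 35 mm above the underside and 100 mm from the fork's origin towards the eye. Pinch it across the rule (along the rule's y). The whole rule can be carried by it, balanced within 15 mm when the slide is in and within 35 mm when drawn out.
- slide (a joint): The rule's reading: how far the slide is drawn out (m), 0 = fully in, at most 0.060. Eye centre to fork origin = 0.205 + reading. The slide is stiff: it moves along the rule when pulled or pushed with about 2.5 N and stays where it is left; a hand drawing it feels this drag as well as the push of the fork on the stud. At the start it is within 10 mm of fully in.
- piston: Bystander: loose aluminium piston, 80 mm diameter, 52 mm tall, standing on the bench to the left. Origin: centre of its underside.
- can: Bystander: plain grey can, 60 mm diameter, 110 mm tall, standing to the left, farther out. Origin: centre of its underside.
- wrench: Bystander: 170 mm wrench lying beyond the frame. Origin: under its middle.
- prong_left: The V's side on the rule's left (+y looking from the eye to the fork), a straight brass bar 19 mm long, 4 mm thick, from 5 to 14 mm above the rule's underside, so it clears the tubes and can only meet a stud. Same origin and axes as the fork.
- prong_right: The V's other side, its mirror image. Same origin and axes as the fork.
There are look-alikes about, which are no part of the job. Several things look just like the rule: the one meant starts farthest to the robot's left.

How it is judged:
On the way, in this order (a step that is already met when the one before it is completed fails the run):
1. near-left to far-right diagonal measured: eye over the near-left stud, both sides of the fork's V held on the far-right stud (horizontal distance between rule and stud_near_left below 0.005 m and z of rule in the frame of stud_near_left below 0.008 m and z of fork in the frame of stud_near_left below 0.01 m and horizontal distance between fork and stud_near_right between 0.165 and 0.175 m and contact force between each of prong_left, prong_right and frame above 0.7 N), for 0.4 s.
2. near-right to far-left diagonal measured the same way (horizontal distance between rule and stud_near_right below 0.005 m and z of rule in the frame of stud_near_right below 0.008 m and z of fork in the frame of stud_near_right below 0.01 m and horizontal distance between fork and stud_near_left between 0.165 and 0.175 m and contact force between each of prong_left, prong_right and frame above 0.7 N), for 0.4 s.
At the end, for the whole second after the job is handed in: Rule released, at rest, level within 0.06 rad, on the longer diagonal (either if within 3 mm): eye within 5 mm of the near stud, under 8 mm above its foot; fork 170 +- 5 mm from the other near stud, over (square diagonal - 1.5 mm) from its own (((horizontal distance between rule and stud_near_left below 0.005 m and z of rule in the frame of stud_near_left below 0.008 m and z of fork in the frame of stud_near_left below 0.01 m and horizontal distance between fork and stud_near_right between 0.165 and 0.175 m and horizontal distance between fork and stud_near_left above 0.238916 m) or (horizontal distance between rule and stud_near_right below 0.005 m and z of rule in the frame of stud_near_right below 0.008 m and z of fork in the frame of stud_near_right below 0.01 m and horizontal distance between fork and stud_near_left between 0.165 and 0.175 m and horizontal distance between fork and stud_near_right above 0.238916 m)) and linear speed of each of rule, fork below 0.01 m/s and angle between rule's own z axis and vertical below 0.06 rad); the robot touches nothing.
It fails at once if a side of the fork pressed on a stud with more than 15 N, or the whole rule on the frame with more than 30 N (contact force between any of prong_left, prong_right and frame above 15 N or contact force between rule and frame above 30 N).
It fails at once if robot pushes on the frame with more than 5 N (contact force between any of the fingers, the arm and frame above 5 N).
It fails at once if a bystander moved by more than 30 mm (distance of any of piston, can, wrench from where it was at the start of the episode above 0.03 m).
It also fails if it takes over 72 s, if anything falls off the work surface, if the arm or the gripper's body presses on something with over 40 N, if the wrist force passes 120 N, or if a joint passes its speed limit or range.

## Working session

There is one attempt and no reset: what is moved stays moved. The work goes in short steps, Python scripts to look and compute and a tool call to move; the robot and the scene stay as the last step left them, time stands still between calls to the robot, and variables do not carry over. Pictures are saved under pics/ and viewed, and the job is handed in when it is done.

Besides the shell and the picture viewer there is one more tool, called after "Call:" by a JSON object that holds its "method" and its "body". arm_command: Moves the arm, as the interface text tells. Its arguments: {"type":"object","properties":{"plan":{"type":"array"},"newtons":{"type":"number"}},"required":["plan"]}

```bash
ls; mkdir -p pics
python3 - <<'E'
from station import arm
import cv2
s=arm.read_state(); print({k:(v if not hasattr(v,'round') else v) for k,v in s.items()})
for n in ['scene','top','wrist']:
    im=arm.read_camera(n); cv2.imwrite(f'pics/{n}0.png',im[:,:,::-1]); print(n,arm.calibration(n))
E
```

```text
pics
{'clock': 0.0, 'joint_pos': array([ 1.23032348,  0.60015009, -0.00256703,  1.60013035,  0.0018106 ,
        0.94288831, -0.07983049]), 'joint_velocities': array([-8.94569927e-05,  1.39142504e-03,  2.02899286e-03,  6.25070446e-04,
        1.36876093e-05,  7.32144476e-04,  7.99278224e-04]), 'joint_efforts': array([-2.10601470e-04, -7.76436496e+01,  1.56501766e+00, -2.57995301e+01,
        1.23297411e-02,  9.11575102e-03, -3.65687742e-05]), 'eef_pos': array([ 0.18889855, -0.69947165,  0.2303984 ]), 'tcp_rot': array([-3.11277617e+00, -4.13015223e-01,  5.40468216e-04]), 'force': array([ 0.49283447, -0.38441992, -0.43654394]), 'wrist_torque': array([ 0.00888888,  0.04527583, -0.06750864]), 'finger_gap': 0.08548862065965059}
scene {'fov_y': 46.47225595058608, 'cx': 246.99856160715865, 'cy': 196.25266067096334, 'origin': array([1.25816501, 0.6846652 , 1.30666517]), 'rotation': array([-1.04493293, -2.56444586,  0.88602692])}
top {'fov_y': 54.564839806176394, 'cx': 259.7866306531296, 'cy': 188.11001880667797, 'origin': array([ 0.37211393, -0.01330352,  1.31878663]), 'rotation': array([-2.12752747,  2.12207246, -0.19724608])}
wrist {'fov_y': 58.56407998416809, 'cx': 248.82107482695992, 'cy': 191.22952657632288, 'origin': array([ 0.26925164, -0.67828701,  0.37335331]), 'rotation': array([ 2.27351509, -1.741288  , -0.29293224])}
```

View pics/scene0.png

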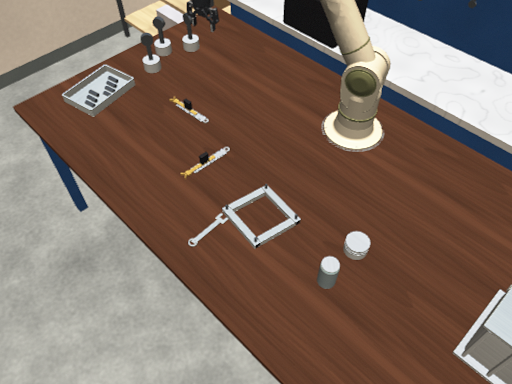

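View pics/top0.png

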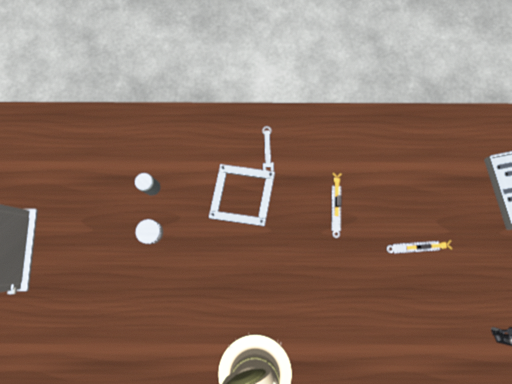

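View pics/wrist0.png

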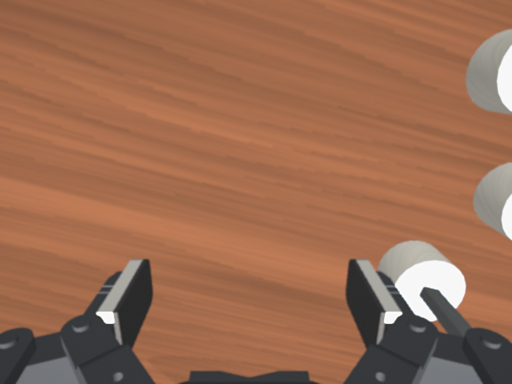

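Top view: the frame's corners are near (222,167), (273,174), (264,222) and (212,215). The leftmost rule has its eye at about (336,234) and its fork at about (337,178), pointing away from the robot. The second rule at (420,247) is the look-alike.

```bash
cat > h.py <<'E'
from station import arm
import numpy as np, cv2
from scipy.spatial.transform import Rotation as R
def cam(n):
    c=arm.calibration(n); f=192/np.tan(np.radians(c['fov_y']/2)); 
    return dict(f=f,cx=c['cx'],cy=c['cy'],o=np.array(c['origin']),R=R.from_rotvec(c['rotation']).as_matrix())
def ray(c,u,v):
    d=c['R']@np.array([(u-c['cx'])/c['f'],(v-c['cy'])/c['f'],1]); return c['o'],d/np.linalg.norm(d)
def onz(c,u,v,z):
    o,d=ray(c,u,v); return o+d*(z-o[2])/d[2]
def tri(obs):  # list of (c,u,v)
    A=np.zeros((3,3));b=np.zeros(3);L=[]
    for c,u,v in obs:
        o,d=ray(c,u,v);P=np.eye(3)-np.outer(d,d);A+=P;b+=P@o;L.append((o,P))
    x=np.linalg.solve(A,b); return x,[np.linalg.norm(P@(x-o)) for o,P in L]
def proj(c,p):
    q=c['R'].T@(np.array(p)-c['o']); return c['f']*q[:2]/q[2]+[c['cx'],c['cy']]
def snap(n,name,scale=1.5):
    c=cam(n); im=arm.read_camera(n)[:,:,::-1].copy(); np.savez(f'pics/{name}.npz',im=im,**c)
    cv2.imwrite(f'pics/{name}.png',cv2.resize(im,None,fx=scale,fy=scale,interpolation=cv2.INTER_CUBIC)); return c,im
def load(name):
    d=np.load(f'pics/{name}.npz'); return {k:d[k] for k in ['f','cx','cy','o','R']},d['im']
def st():
    s=arm.read_state(); rz=R.from_rotvec(s['tcp_rot']).as_matrix()
    print('t%.2f'%s['clock'],'tcp',s['eef_pos'].round(4),'yaxis yaw %.4f'%np.arctan2(rz[1,1],rz[0,1]),'tilt',rz[:,2].round(3),'F',s['force'].round(2),'T',s['wrist_torque'].round(2),'gap %.4f'%s['finger_gap'],'q7 %.2f'%s['joint_pos'][6]); return s
E
python3 - <<'E'
from h import *
c=cam('top')
for n,u,v,z in [('FL',222,167,.04),('FR',273,174,.04),('NR',264,222,.04),('NL',212,215,.04),('eye',336,234,.005),('fork',337,178,.01),('grip',338,202,.05)]: print(n,onz(c,u,v,z).round(3))
st(); print(R.from_rotvec(arm.read_state()['tcp_rot']).as_matrix().round(3)); w=cam('wrist'); print(w['R'].round(3), w['o'])
E
```

```text
FL [0.687 0.12  0.04 ]
FR [ 0.662 -0.06   0.04 ]
NR [ 0.493 -0.028  0.04 ]
NL [0.516 0.151 0.04 ]
eye [ 0.454 -0.281  0.005]
fork [ 0.654 -0.291  0.01 ]
grip [ 0.561 -0.283  0.05 ]
t0.15 tcp [ 0.1889 -0.6996  0.2306] yaxis yaw -1.3070 tilt [-0.     0.001 -1.   ] F [-0.19 -0.24 -0.51] T [-0.04  0.01 -0.02] gap 0.0857 q7 -0.08
[[ 0.965  0.261 -0.   ]
 [ 0.261 -0.965  0.001]
 [-0.    -0.001 -1.   ]]
[[ 0.26  -0.913 -0.315]
 [-0.965 -0.246 -0.084]
 [-0.001  0.326 -0.945]] [ 0.26925164 -0.67828701  0.37335331]
```

Call:
{"method": "arm_command", "body": {"plan": [{"xyz": [0.8,0.9,0.4],"spin": 0.4,"grip": 0},{"xyz": [0.8,0.9,0.4],"spin": 0.4,"grip": 0},{"xyz": [0.8,0.9,0.4],"spin": 0.4,"grip": 0},{"xyz": [0.8,0.9,0.4],"spin": 0.4,"grip": 0},{"xyz": [0.8,0.9,0.4],"spin": 0.4,"grip": 0},{"xyz": [0.8,0.9,0.4],"spin": 0.4,"grip": 0},{"xyz": [0.8,0.9,0.4],"spin": 0.4,"grip": 0},{"xyz": [0.8,0.9,0.4],"spin": 0.4,"grip": 0},{"xyz": [0.8,0.9,0.4],"spin": 0.4,"grip": 0},{"xyz": [0.8,0.9,0.4],"spin": 0.4,"grip": 0}]}}

```text
clock: 0.98
eef_pos: [0.3909, -0.4728, 0.3315]
tcp_rot: [2.272, 2.169, -0.001]
force: [-1.1, -0.4, -0.3]
finger_gap: 0.0855
```

Call:
{"method": "arm_command", "body": {"plan": [{"xyz": [0.5,0.72,0.2],"spin": 0.5,"grip": 0},{"xyz": [0.5,0.72,0.2],"spin": 0.5,"grip": 0},{"xyz": [0.5,0.72,0.2],"spin": 0.5,"grip": 0},{"xyz": [0.5,0.72,0.2],"spin": 0.5,"grip": 0},{"xyz": [0.5,0.72,0.2],"spin": 0.5,"grip": 0},{"xyz": [0.5,0.72,0.2],"spin": 0.5,"grip": 0},{"xyz": [0.5,0.72,0.2],"spin": 0.5,"grip": 0},{"xyz": [0.5,0.72,0.2],"spin": 0.5,"grip": 0},{"xyz": [0.5,0.72,0.2],"spin": 0.5,"grip": 0},{"xyz": [0.5,0.72,0.2],"spin": 0.5,"grip": 0}]}}

```text
clock: 1.82
eef_pos: [0.5158, -0.2925, 0.3813]
tcp_rot: [0.58, 3.088, -0.0]
force: [-0.3, -0.4, -0.3]
finger_gap: 0.0854
```

Run:
```python
from h import *
st(); snap('wrist','w1')
```

```text
t1.82 tcp [ 0.5158 -0.2925  0.3813] yaxis yaw 1.1996 tilt [-0. -0. -1.] F [-0.28 -0.45 -0.34] T [ 0.01  0.   -0.01] gap 0.0854 q7 1.34
```

View pics/w1.png

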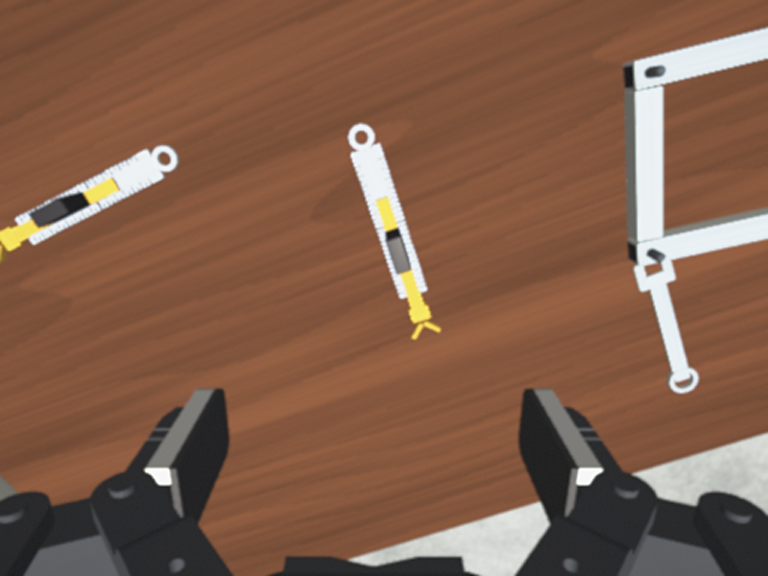

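Run:
```python
from h import *
c,im=load('w1')
for n,u,v,z in [('eye',361,137,.008),('V',425,324,.014),('gripb',392,233,.054),('gripf',402,268,.054),('NR',655,71,.047),('FR',656,254,.047),('NRfoot',645,72,.025),('FRfoot',652,252,.025)]: print(n,onz(c,u/1.5,v/1.5,z).round(4))
```

```text
eye [ 0.4551 -0.2829  0.008 ]
V [ 0.6598 -0.2901  0.014 ]
gripb [ 0.5441 -0.286   0.054 ]
gripf [ 0.5795 -0.2891  0.054 ]
NR [ 0.4948 -0.0262  0.047 ]
FR [ 0.657  -0.0573  0.047 ]
NRfoot [ 0.495  -0.0238  0.025 ]
FRfoot [ 0.6636 -0.0512  0.025 ]
```

Call:
{"method": "arm_command", "body": {"plan": [{"xyz": [0.184,0.022,-0.8],"spin": 0.105,"grip": 0},{"xyz": [0.184,0.022,-0.8],"spin": 0.105,"grip": 0},{"xyz": [0.184,0.022,-0.8],"spin": 0.105,"grip": 0},{"xyz": [0.184,0.022,-0.8],"spin": 0.105,"grip": 0},{"xyz": [0.184,0.022,-0.8],"spin": 0.105,"grip": 0},{"xyz": [0.184,0.022,-0.8],"spin": 0.105,"grip": 0},{"xyz": [0.184,0.022,-0.8],"spin": 0.105,"grip": 0},{"xyz": [0.184,0.022,-0.8],"spin": 0.105,"grip": 0}]}}

```text
clock: 2.53
eef_pos: [0.5623, -0.2873, 0.1828]
tcp_rot: [0.053, 3.14, -0.001]
force: [0.4, 0.4, 0.2]
finger_gap: 0.0853
```

Run:
```python
from h import *
st(); snap('wrist','w2')
```

```text
t2.53 tcp [ 0.5623 -0.2873  0.1828] yaxis yaw 1.5367 tilt [ 0.001 -0.001 -1.   ] F [0.43 0.35 0.24] T [-0.04  0.02  0.01] gap 0.0853 q7 1.42
```

View pics/w2.png

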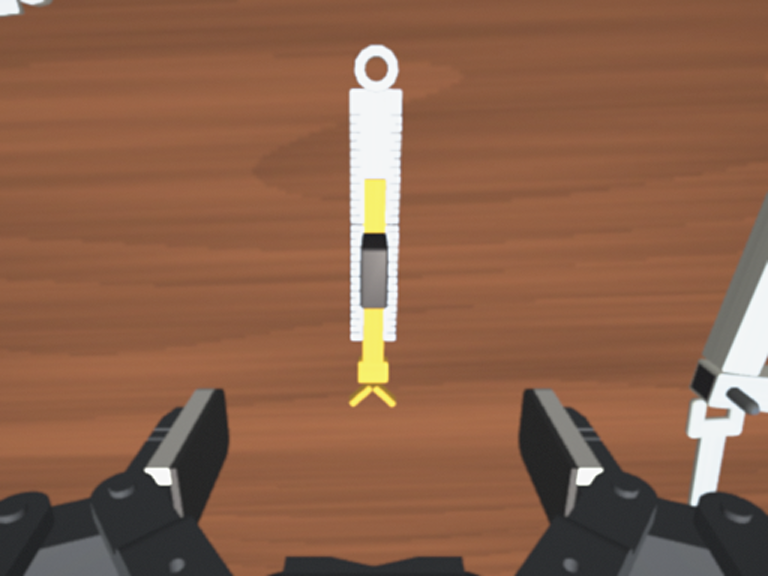

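Run:
```python
from h import *
c,im=load('w2'); c1,_=load('w1')
for n,u,v,z in [('eye',376,68,.008),('V',373,388,.014),('gripb',374,249,.054),('gripf',374,307,.054)]: print(n,onz(c,u/1.5,v/1.5,z).round(4))
for n,a,b in [('eye',(361,137),(376,68)),('V',(425,324),(373,388)),('gf',(404,270),(374,307)),('gb',(393,239),(374,249))]: 
    x,e=tri([(c1,a[0]/1.5,a[1]/1.5),(c,b[0]/1.5,b[1]/1.5)]); print(n,x.round(4),np.round(e,4))
print(proj(c,[.5623,-.2873,.1828-.0])*1.5)
```

```text
eye [ 0.455  -0.2828  0.008 ]
V [ 0.6583 -0.2915  0.014 ]
gripb [ 0.5491 -0.2872  0.054 ]
gripf [ 0.583  -0.2883  0.054 ]
eye [ 0.4551 -0.2828  0.0096] [0. 0.]
V [ 0.6652 -0.2913  0.002 ] [0.0005 0.0005]
gf [ 0.5799 -0.2879  0.0617] [0.0003 0.0003]
gb [ 0.551  -0.2873  0.048 ] [0.0003 0.0003]
[375.00449136 393.63236803]
```

Call:
{"method": "arm_command", "body": {"plan": [{"xyz": [0.015,-0.002,-0.4],"spin": -0.003,"grip": 0},{"xyz": [0.015,-0.002,-0.4],"spin": -0.003,"grip": 0},{"xyz": [0.015,-0.002,-0.4],"spin": -0.003,"grip": 0},{"xyz": [0.015,-0.002,-0.65],"spin": -0.003,"grip": 0},{"xyz": [0.015,-0.002,-0.65],"spin": -0.003,"grip": 0},{"xyz": [0.015,-0.002,-0.65],"spin": -0.003,"grip": 0},{"xyz": [0.015,-0.002,-0.65],"spin": -0.003,"grip": 0}]}}

```text
clock: 3.17
eef_pos: [0.5669, -0.2883, 0.0225]
tcp_rot: [0.069, 3.138, -0.003]
force: [0.8, -0.5, 0.3]
finger_gap: 0.0855
```

Call:
{"method": "arm_command", "body": {"plan": [{"xyz": [0,0,0],"spin": 0,"grip": 160},{"xyz": [0,0,0],"spin": 0,"grip": 190},{"xyz": [0,0,0],"spin": 0,"grip": 210},{"xyz": [0,0,0],"spin": 0,"grip": 230},{"xyz": [0,0,0],"spin": 0,"grip": 255},{"xyz": [0,0,0],"spin": 0,"grip": 255},{"xyz": [0,0,0],"spin": 0,"grip": 255},{"xyz": [0,0,0],"spin": 0,"grip": 255}], "newtons": 60}}

```text
clock: 3.83
eef_pos: [0.567, -0.2884, 0.023]
tcp_rot: [0.069, 3.138, -0.004]
force: [-1.0, -0.1, 5.8]
finger_gap: 0.0154
```

Run:
```python
from h import *
st(); snap('wrist','w3')
```

```text
t3.83 tcp [ 0.567  -0.2884  0.023 ] yaxis yaw 1.5269 tilt [ 0.003 -0.003 -1.   ] F [-1.02 -0.06  5.8 ] T [-0.01  0.29 -0.02] gap 0.0154 q7 1.24
```

View pics/w3.png

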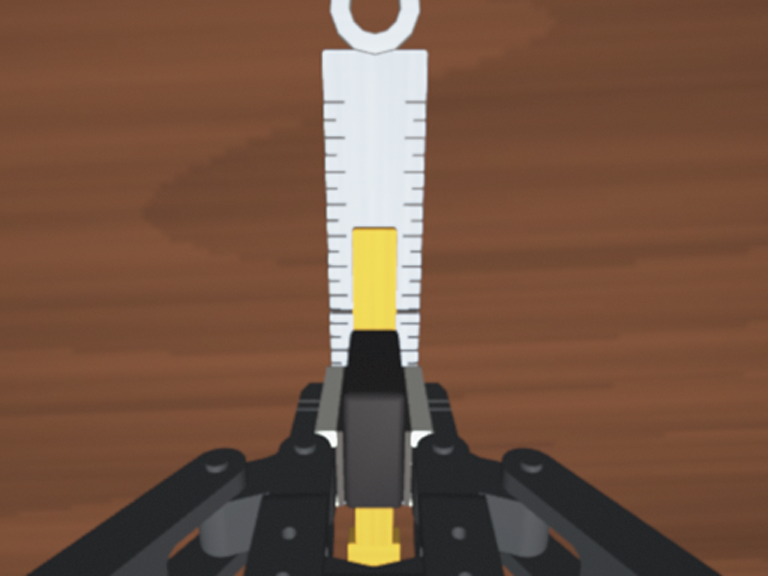

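Call:
{"method": "arm_command", "body": {"plan": [{"xyz": [0,0,0.1],"spin": 0,"grip": 255},{"xyz": [0,0,0.25],"spin": 0,"grip": 255},{"xyz": [0,0.05,0.4],"spin": 0,"grip": 255},{"xyz": [0,0.15,0.53],"spin": 0,"grip": 255},{"xyz": [0.02,0.27,0.64],"spin": 0,"grip": 255},{"xyz": [0.03,0.4,0.75],"spin": 0,"grip": 255},{"xyz": [0.04,0.53,0.83],"spin": 0,"grip": 255},{"xyz": [0.05,0.66,0.92],"spin": 0,"grip": 255},{"xyz": [0.06,0.8,1.0],"spin": 0,"grip": 255},{"xyz": [0.07,0.95,1.0],"spin": 0,"grip": 255}]}}

```text
clock: 4.72
eef_pos: [0.5858, -0.0495, 0.2767]
tcp_rot: [0.07, 3.133, -0.005]
force: [1.0, 0.2, -1.6]
finger_gap: 0.0151
```

Call:
{"method": "arm_command", "body": {"plan": [{"xyz": [0.02,0.14,0.1],"spin": 0,"grip": 255},{"xyz": [0.03,0.26,0.2],"spin": 0,"grip": 255},{"xyz": [0.04,0.36,0.2],"spin": 0,"grip": 255},{"xyz": [0.04,0.38,0.2],"spin": 0,"grip": 255},{"xyz": [0.04,0.38,0.2],"spin": 0,"grip": 255}]}}

```text
clock: 5.13
eef_pos: [0.5952, 0.0481, 0.3268]
tcp_rot: [0.064, 3.133, -0.004]
force: [-0.1, -0.9, -2.0]
finger_gap: 0.0152
```

Run:
```python
from h import *
st(); snap('wrist','w4')
```

```text
t5.13 tcp [0.5952 0.0481 0.3268] yaxis yaw 1.5302 tilt [ 0.008 -0.003 -1.   ] F [-0.06 -0.87 -2.01] T [-0.07  0.04 -0.05] gap 0.0152 q7 0.99
```

View pics/w4.png

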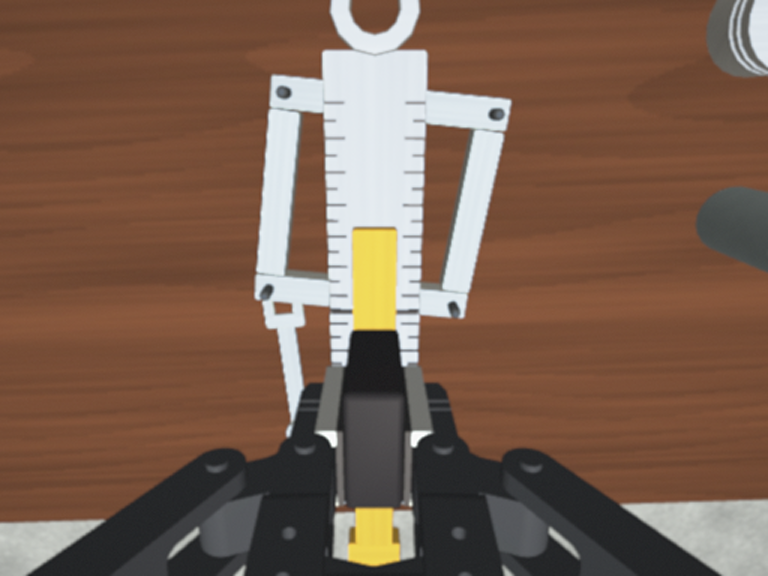

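```bash
cat >> h.py <<'E'
def crop(name,pts,out,h=20,s=7):
    c,im=load(name); t=[]
    for u,v in pts:
        u=int(u);v=int(v); p=cv2.copyMakeBorder(im,h,h,h,h,cv2.BORDER_CONSTANT)[v:v+2*h,u:u+2*h]
        t.append(cv2.resize(p,None,fx=s,fy=s,interpolation=cv2.INTER_NEAREST))
    n=len(t)
    if n==4: o=np.vstack([np.hstack(t[:2]),np.hstack(t[2:])])
    else: o=np.hstack(t)
    cv2.imwrite(f'pics/{out}.png',o)
E
python3 - <<'E'
from h import *
crop('w4',[(188,61),(331,75),(177,195),(302,206)],'w4c')
E
```

```text
(no output)
```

View pics/w4c.png

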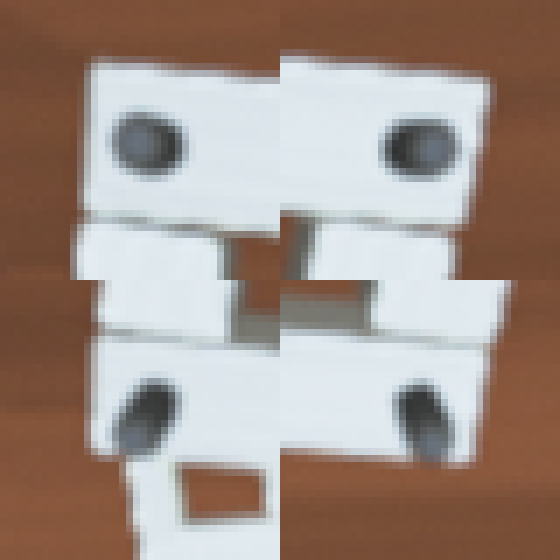

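```bash
cat >> h.py <<'E'
def stud(name,u,v,h=10,z=.035,thr=115):
    c,im=load(name); u=int(round(u));v=int(round(v)); y0=max(v-h,0);x0=max(u-h,0)
    p=im[y0:v+h,x0:u+h].astype(int); sat=p.max(2)-p.min(2)
    m=((p.max(2)<thr+0)&(sat<45)).astype(np.uint8)
    n,l,s,cen=cv2.connectedComponentsWithStats(m)
    k=1+np.argmax(s[1:,4]) if n>1 else 0
    w=np.where(cv2.dilate((l==k).astype(np.uint8),np.ones((3,3)))>0,np.clip(215-p.max(2),0,None),0).astype(float)
    yy,xx=np.mgrid[:p.shape[0],:p.shape[1]]
    U=x0+(w*xx).sum()/w.sum();V=y0+(w*yy).sum()/w.sum()
    return U,V,s[k,4],onz(c,U,V,z)
E
python3 - <<'E'
from h import *
P={}
for n,u,v in [('NR',188,61),('NL',331,75),('FR',177,195),('FL',302,206)]:
    U,V,a,p=stud('w4',u,v); P[n]=p; print(n,round(U,1),round(V,1),a,p.round(4))
for a,b in [('NR','NL'),('NL','FL'),('NR','FR'),('FR','FL'),('NL','FR'),('NR','FL')]:
    d=P[b]-P[a]; print(a,b,np.linalg.norm(d).round(4),'yaw',np.arctan2(d[1],d[0]).round(4))
E
```

```text
NR 189.0 61.2 44 [ 0.4961 -0.0203  0.035 ]
NL 330.2 75.7 44 [0.5193 0.1475 0.035 ]
FR 177.7 193.9 46 [ 0.6622 -0.0521  0.035 ]
FL 302.1 206.1 45 [0.6866 0.1156 0.035 ]
NR NL 0.1694 yaw 1.4333
NL FL 0.1703 yaw -0.1883
NR FR 0.1691 yaw -0.1888
FR FL 0.1694 yaw 1.4264
NL FR 0.2454 yaw -0.9492
NR FL 0.234 yaw 0.6196
```

Run:
```python
from h import *
for n in ['w3','w4']:
    crop(n,[(250,12)],n+'e',h=40,s=7)
    c,im=load(n); zt={'w3':.023,'w4':.3268}[n]; T={'w3':[.567,-.2884],'w4':[.5952,.0481]}[n]
    for v in [2,5,8]:
        p=onz(c,250,v,zt-.023+.008); print(n,v,p.round(4),(p[:2]-T).round(4))
```

```text
w3 2 [ 0.4548 -0.2836  0.008 ] [-0.1122  0.0048]
w3 5 [ 0.4559 -0.2837  0.008 ] [-0.1111  0.0047]
w3 8 [ 0.457  -0.2837  0.008 ] [-0.11    0.0047]
w4 2 [0.4831 0.0526 0.3118] [-0.1121  0.0045]
w4 5 [0.4842 0.0525 0.3118] [-0.111   0.0044]
w4 8 [0.4853 0.0525 0.3118] [-0.1099  0.0044]
```

View pics/w4e.png

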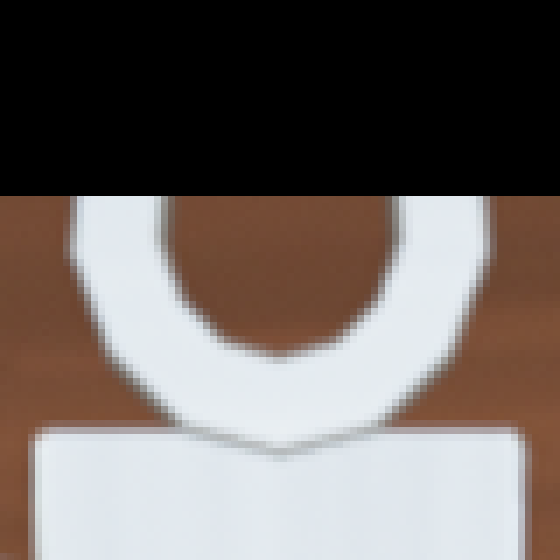

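Call:
{"method": "arm_command", "body": {"plan": [{"xyz": [-0.043,0.034,-0.1],"spin": -0.289,"grip": 255},{"xyz": [-0.043,0.034,-0.25],"spin": -0.289,"grip": 255},{"xyz": [-0.043,0.034,-0.4],"spin": -0.289,"grip": 255},{"xyz": [-0.043,0.034,-0.5],"spin": -0.289,"grip": 255},{"xyz": [-0.043,0.034,-0.6],"spin": -0.289,"grip": 255},{"xyz": [-0.043,0.034,-0.7],"spin": -0.289,"grip": 255},{"xyz": [-0.043,0.034,-0.78],"spin": -0.289,"grip": 255},{"xyz": [-0.043,0.034,-0.83],"spin": -0.289,"grip": 255},{"xyz": [-0.043,0.034,-0.83],"spin": -0.289,"grip": 255},{"xyz": [-0.043,0.034,-0.83],"spin": -0.289,"grip": 255}]}}

```text
clock: 6.02
eef_pos: [0.5838, 0.0527, 0.1176]
tcp_rot: [1.437, 2.791, -0.014]
force: [0.3, 0.2, -1.9]
finger_gap: 0.015
```

Run:
```python
from h import *
st(); snap('wrist','w5')
```

```text
t6.02 tcp [0.5838 0.0527 0.1176] yaxis yaw 0.6201 tilt [-0.002 -0.009 -1.   ] F [ 0.25  0.25 -1.87] T [-0.03 -0.02 -0.01] gap 0.0150 q7 0.02
```

View pics/w5.png

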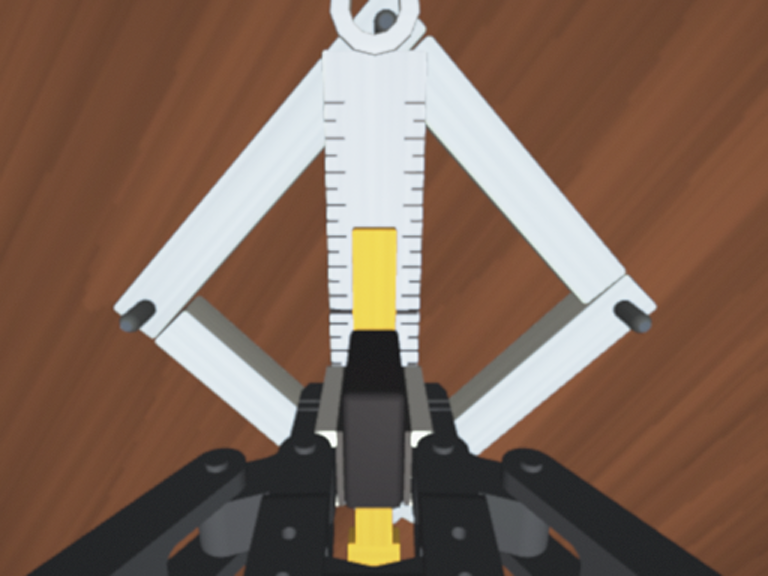

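The stud shows through the eye at about (386,20). It sits slightly right of the hole centre at (375,10).

Run:
```python
from h import *
c,im=load('w5'); crop('w5',[(252,12)],'w5e',h=30,s=9)
print('NL', onz(c,386/1.5,20/1.5,.047).round(4))
p0=onz(c,250.2,7.3,.1176-.023+.008); print('eye',p0.round(4))
U,V,a,p=stud('w5',254,13,h=12); print('NLblob',U,V,a,p.round(4))
for u,v in [(92,211),(422,211)]:
    U,V,a,p=stud('w5',u,v,h=16); print(U,V,a,p.round(4))
```

```text
NL [0.5194 0.1483 0.047 ]
eye [0.5197 0.1415 0.1026]
NLblob 255.2245115055148 13.54806561782655 98 [0.5176 0.149  0.035 ]
91.15191049274405 210.5065334516855 288 [ 0.4961 -0.0208  0.035 ]
421.39214153064216 210.77843808034405 301 [0.6867 0.1158 0.035 ]
```

View pics/w5e.png

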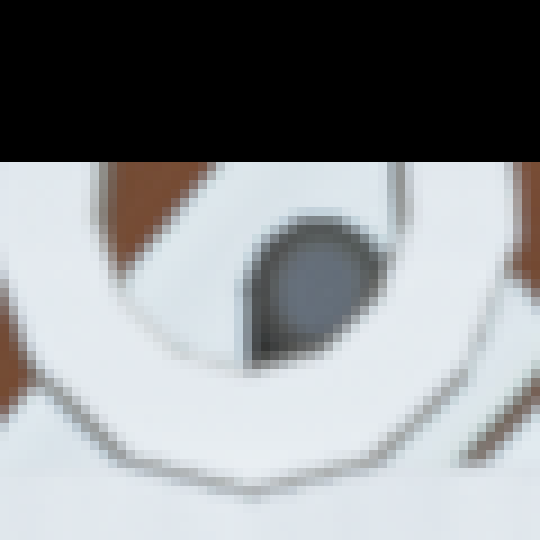

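Call:
{"method": "arm_command", "body": {"plan": [{"xyz": [-0.001,0.026,-0.05],"spin": 0,"grip": 255},{"xyz": [-0.001,0.026,-0.12],"spin": 0,"grip": 255},{"xyz": [-0.001,0.026,-0.17],"spin": 0,"grip": 255},{"xyz": [-0.001,0.026,-0.17],"spin": 0,"grip": 255},{"xyz": [-0.001,0.026,-0.17],"spin": 0,"grip": 255}]}}

```text
clock: 6.48
eef_pos: [0.5838, 0.0596, 0.0755]
tcp_rot: [1.436, 2.791, -0.013]
force: [-0.7, 0.2, -2.1]
finger_gap: 0.0154
```

Run:
```python
from h import *
st(); snap('wrist','w6'); crop('w6',[(252,12)],'w6e',h=30,s=9)
```

```text
t6.48 tcp [0.5838 0.0596 0.0755] yaxis yaw 0.6208 tilt [-0.001 -0.009 -1.   ] F [-0.69  0.15 -2.05] T [ 0.01 -0.05  0.04] gap 0.0154 q7 -0.04
```

View pics/w6e.png

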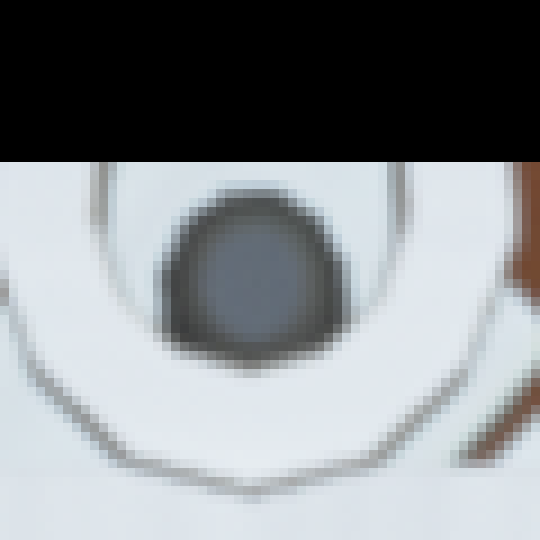

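Run:
```python
from h import *
c,im=load('w6')
s=onz(c,249.8,-18+278/9,.047); e=onz(c,250.2,7.3,.0755-.023+.008); print(s.round(4),e.round(4))
d=np.array([np.cos(-.95),np.sin(-.95)]); r=(s-e)[:2]; print('along',r@d,'lat',d[0]*r[1]-d[1]*r[0])
for v in (23,24): print((onz(c,250.2,v,.0605)-e)[:2]@d)
```

```text
[0.5195 0.1481 0.047 ] [0.5196 0.1483 0.0605]
along 0.00011839403128556406 lat -0.0002177782721394276
0.005810703166057724
0.006186228047262308
```

Call:
{"method": "arm_command", "body": {"plan": [{"xyz": [0.001,-0.001,-0.03],"spin": 0,"grip": 255},{"xyz": [0.001,-0.001,-0.06],"spin": 0,"grip": 255},{"xyz": [0.001,-0.001,-0.08],"spin": 0,"grip": 255},{"xyz": [0.001,-0.001,-0.09],"spin": 0,"grip": 255},{"xyz": [0.001,-0.001,-0.1],"spin": 0,"grip": 255},{"xyz": [0.001,-0.001,-0.1],"spin": 0,"grip": 255}]}}

```text
clock: 7.03
eef_pos: [0.5842, 0.0594, 0.0506]
tcp_rot: [1.435, 2.791, -0.012]
force: [0.2, -0.5, -2.3]
finger_gap: 0.0151
```

Run:
```python
from h import *
st(); snap('wrist','w7');
```

```text
t7.03 tcp [0.5842 0.0594 0.0506] yaxis yaw 0.6207 tilt [-0.001 -0.008 -1.   ] F [ 0.25 -0.45 -2.34] T [ 0.02 -0.07 -0.02] gap 0.0151 q7 -0.06
```

View pics/w7.png

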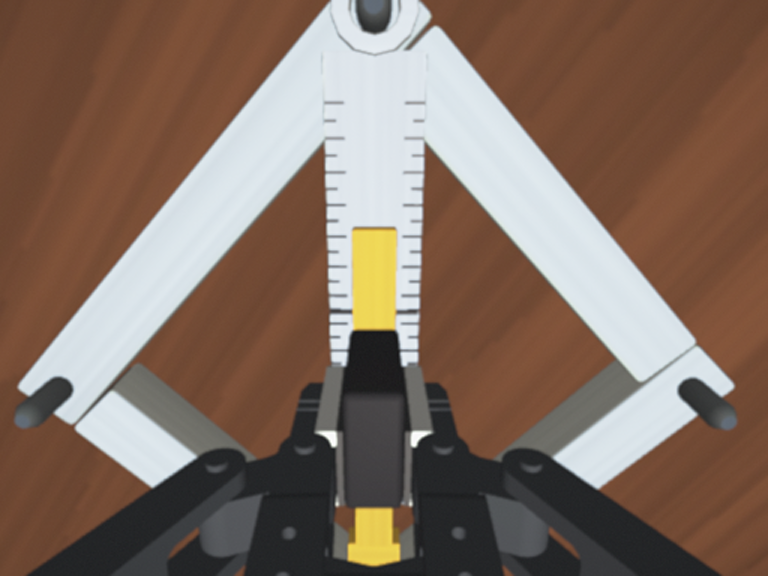

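Call:
{"method": "arm_command", "body": {"plan": [{"xyz": [0,0,-0.008],"spin": 0,"grip": 255},{"xyz": [0,0,-0.008],"spin": 0,"grip": 255},{"xyz": [0.012,-0.017,-0.008],"spin": 0,"grip": 255},{"xyz": [0.024,-0.034,-0.008],"spin": 0,"grip": 255},{"xyz": [0.036,-0.051,-0.008],"spin": 0,"grip": 255},{"xyz": [0.048,-0.068,-0.008],"spin": 0,"grip": 255},{"xyz": [0.056,-0.079,-0.008],"spin": 0,"grip": 255}]}}

```text
clock: 7.67
eef_pos: [0.5988, 0.039, 0.0489]
tcp_rot: [1.436, 2.79, -0.012]
force: [-1.1, 2.4, -3.5]
finger_gap: 0.0152
```

Run:
```python
from h import *
st(); snap('wrist','w8');snap('scene','s8')
```

```text
t7.67 tcp [0.5988 0.039  0.0489] yaxis yaw 0.6200 tilt [-0.    -0.008 -1.   ] F [-1.08  2.44 -3.5 ] T [0.57 0.37 0.02] gap 0.0152 q7 -0.02
```

View pics/w8.png

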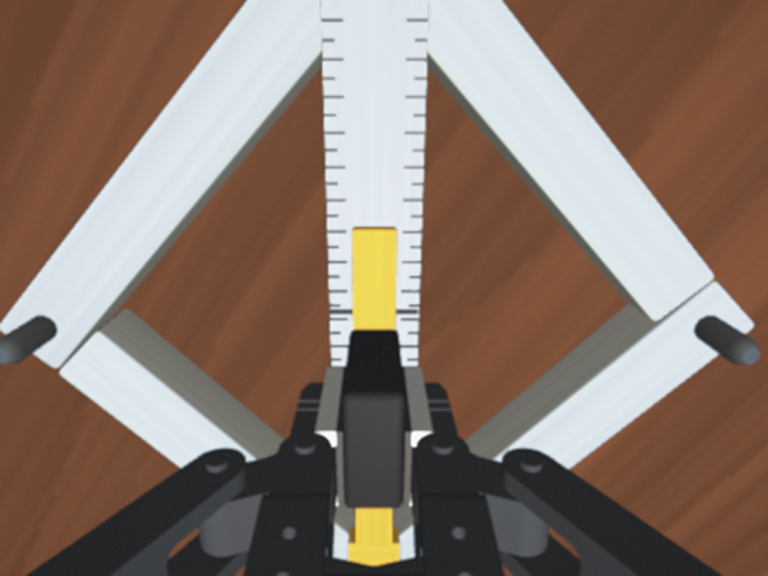

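Call:
{"method": "arm_command", "body": {"plan": [{"xyz": [0.009,-0.012,0],"spin": 0,"grip": 255},{"xyz": [0.0165,-0.023,0],"spin": 0,"grip": 255},{"xyz": [0.0165,-0.023,0],"spin": 0,"grip": 255}]}}

```text
clock: 8.02
eef_pos: [0.6034, 0.0321, 0.0489]
tcp_rot: [1.438, 2.789, -0.013]
force: [-0.4, 0.4, -2.6]
finger_gap: 0.0153
```

```bash
cat >> h.py <<'E'
def ax(yaw,base=(0,0)):
    s=st(); d=np.array([np.cos(yaw),np.sin(yaw)]); F=s['force'][:2]; print('axial %.2f lat %.2f'%(F@d,-F[0]*d[1]+F[1]*d[0]))
E
python3 - <<'E'
from h import *
ax(-.951)
E
```

```text
t8.02 tcp [0.6034 0.0321 0.0489] yaxis yaw 0.6186 tilt [ 0.    -0.009 -1.   ] F [-0.45  0.41 -2.57] T [0.09 0.11 0.02] gap 0.0153 q7 -0.01
axial -0.59 lat -0.13
```

Call:
{"method": "arm_command", "body": {"plan": [{"xyz": [0.0023,-0.0033,0],"spin": 0,"grip": 255},{"xyz": [0.0035,-0.005,0],"spin": 0,"grip": 255},{"xyz": [0.0047,-0.0066,0],"spin": 0,"grip": 255}]}}

```text
clock: 8.27
eef_pos: [0.6045, 0.0306, 0.0488]
tcp_rot: [1.438, 2.789, -0.013]
force: [-1.8, 2.4, -3.0]
finger_gap: 0.0151
```

Run:
```python
from h import *
ax(-.951)
```

```text
t8.27 tcp [0.6045 0.0306 0.0488] yaxis yaw 0.6187 tilt [-0.    -0.009 -1.   ] F [-1.75  2.42 -2.98] T [0.43 0.31 0.01] gap 0.0151 q7 -0.00
axial -2.98 lat -0.02
```

Only drag so far, so I'll advance in small steps.

Call:
{"method": "arm_command", "body": {"plan": [{"xyz": [0.0012,-0.0017,0],"spin": 0,"grip": 255},{"xyz": [0.0023,-0.0033,0],"spin": 0,"grip": 255}]}}

```text
clock: 8.43
eef_pos: [0.605, 0.0299, 0.0488]
tcp_rot: [1.437, 2.789, -0.013]
force: [-1.3, 2.0, -3.0]
finger_gap: 0.0149
```

Run:
```python
from h import *
ax(-.951)
```

```text
t8.43 tcp [0.605  0.0299 0.0488] yaxis yaw 0.6191 tilt [-0.    -0.009 -1.   ] F [-1.32  2.02 -2.98] T [ 0.5   0.27 -0.05] gap 0.0149 q7 -0.00
axial -2.41 lat 0.10
```

Call:
{"method": "arm_command", "body": {"plan": [{"xyz": [0.0015,-0.0021,0],"spin": 0,"grip": 255},{"xyz": [0.003,-0.0042,0],"spin": 0,"grip": 255}]}}

```text
clock: 8.6
eef_pos: [0.6058, 0.0295, 0.0488]
tcp_rot: [1.436, 2.79, -0.012]
force: [-1.7, 4.8, -3.1]
finger_gap: 0.0153
```

Run:
```python
from h import *
ax(-.951)
```

```text
t8.60 tcp [0.6058 0.0295 0.0488] yaxis yaw 0.6199 tilt [-0.    -0.008 -1.   ] F [-1.7   4.77 -3.13] T [1.   0.28 0.16] gap 0.0153 q7 0.00
axial -4.88 lat 1.39
```

Call:
{"method": "arm_command", "body": {"plan": [{"xyz": [0.003,-0.0002,0],"spin": 0,"grip": 255},{"xyz": [0.004,-0.0012,0],"spin": 0,"grip": 255}]}}

```text
clock: 8.77
eef_pos: [0.6061, 0.0295, 0.0487]
tcp_rot: [1.436, 2.791, -0.012]
force: [-5.2, 4.6, -1.3]
finger_gap: 0.0152
```

Run:
```python
from h import *
ax(-.951)
```

```text
t8.77 tcp [0.6061 0.0295 0.0487] yaxis yaw 0.6202 tilt [-0.001 -0.008 -1.   ] F [-5.25  4.62 -1.25] T [ 0.99  0.95 -0.06] gap 0.0152 q7 0.00
axial -6.81 lat -1.59
```

Call:
{"method": "arm_command", "body": {"plan": [{"xyz": [0.0015,-0.0035,0],"spin": 0,"grip": 255},{"xyz": [0.0015,-0.0035,0],"spin": 0,"grip": 255},{"xyz": [0.0015,-0.0035,0],"spin": 0,"grip": 255}]}}

```text
clock: 9.02
eef_pos: [0.606, 0.0295, 0.0486]
tcp_rot: [1.436, 2.792, -0.012]
force: [-3.9, 5.2, -2.2]
finger_gap: 0.0152
```

Run:
```python
from h import *
ax(-.951)
```

```text
t9.02 tcp [0.606  0.0295 0.0486] yaxis yaw 0.6207 tilt [-0.002 -0.007 -1.   ] F [-3.9   5.2  -2.25] T [ 1.16  0.64 -0.05] gap 0.0152 q7 0.00
axial -6.50 lat -0.16
```

Call:
{"method": "arm_command", "body": {"plan": [{"xyz": [0.0023,-0.0038,0],"spin": 0,"grip": 255},{"xyz": [0.0023,-0.0038,0],"spin": 0,"grip": 255},{"xyz": [0.0023,-0.0038,0],"spin": 0,"grip": 255},{"xyz": [0.0023,-0.0038,0],"spin": 0,"grip": 255},{"xyz": [0.0023,-0.0038,0],"spin": 0,"grip": 255},{"xyz": [0.0023,-0.0038,0],"spin": 0,"grip": 255},{"xyz": [0.0023,-0.0038,0],"spin": 0,"grip": 255},{"xyz": [0.0023,-0.0038,0],"spin": 0,"grip": 255}]}}

```text
clock: 9.68
eef_pos: [0.6061, 0.0294, 0.0486]
tcp_rot: [1.436, 2.794, -0.011]
force: [-2.9, 5.4, -2.8]
finger_gap: 0.0152
```

Run:
```python
from h import *
ax(-.951); snap('wrist','w9'); snap('scene','s9')
```

```text
t9.68 tcp [0.6061 0.0294 0.0486] yaxis yaw 0.6213 tilt [-0.003 -0.006 -1.   ] F [-2.92  5.44 -2.85] T [ 1.18  0.77 -0.07] gap 0.0152 q7 0.01
axial -6.12 lat 0.78
```

View pics/w9.png

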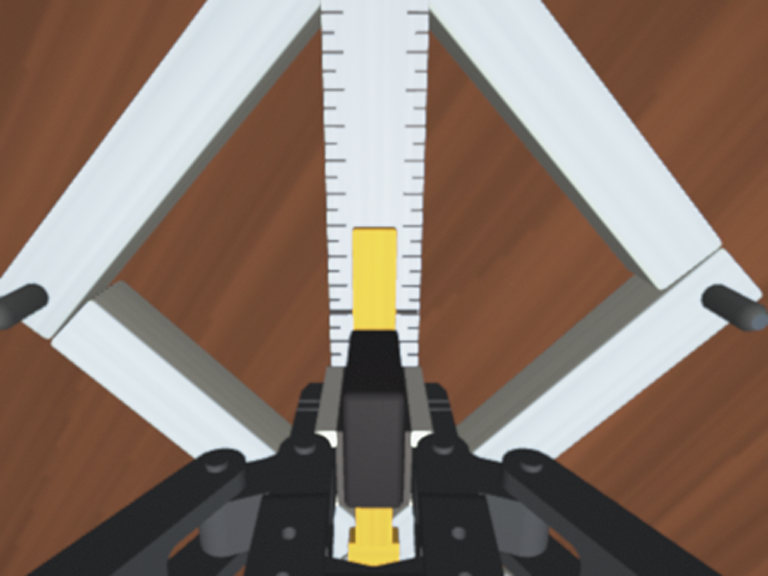

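Call:
{"method": "arm_command", "body": {"plan": [{"xyz": [0.0042,-0.0055,0],"spin": 0,"grip": 255},{"xyz": [0.0042,-0.0055,0],"spin": 0,"grip": 255},{"xyz": [0.0042,-0.0055,0],"spin": 0,"grip": 255},{"xyz": [0.0042,-0.0055,0],"spin": 0,"grip": 255},{"xyz": [0.0042,-0.0055,0],"spin": 0,"grip": 255},{"xyz": [0.0042,-0.0055,0],"spin": 0,"grip": 255},{"xyz": [0.0042,-0.0055,0],"spin": 0,"grip": 255},{"xyz": [0.0042,-0.0055,0],"spin": 0,"grip": 255},{"xyz": [0.0042,-0.0055,0],"spin": 0,"grip": 255}]}}

```text
clock: 10.53
eef_pos: [0.6062, 0.0293, 0.0485]
tcp_rot: [-1.434, -2.794, 0.01]
force: [-5.3, 6.4, -1.3]
finger_gap: 0.0152
```

Run:
```python
from h import *
ax(-.951);
```

```text
t10.53 tcp [0.6062 0.0293 0.0485] yaxis yaw 0.6222 tilt [-0.004 -0.005 -1.   ] F [-5.3   6.4  -1.31] T [ 1.44  1.02 -0.11] gap 0.0152 q7 0.01
axial -8.29 lat -0.60
```

Call:
{"method": "arm_command", "body": {"plan": [{"xyz": [-0.01,0.014,0],"spin": 0,"grip": 255},{"xyz": [-0.02,0.028,0],"spin": 0,"grip": 255},{"xyz": [-0.03,0.042,0],"spin": 0,"grip": 255},{"xyz": [-0.04,0.056,0],"spin": 0,"grip": 255},{"xyz": [-0.05,0.07,0],"spin": 0,"grip": 255},{"xyz": [-0.056,0.078,0],"spin": 0,"grip": 255},{"xyz": [-0.056,0.078,0],"spin": 0,"grip": 255}]}}

```text
clock: 11.12
eef_pos: [0.5918, 0.0495, 0.0485]
tcp_rot: [-1.433, -2.794, 0.011]
force: [0.8, -0.9, -1.6]
finger_gap: 0.0154
```

Run:
```python
from h import *
ax(-.951); snap('wrist','w10')
```

```text
t11.12 tcp [0.5918 0.0495 0.0485] yaxis yaw 0.6230 tilt [-0.004 -0.005 -1.   ] F [ 0.77 -0.86 -1.56] T [-0.16 -0.09  0.05] gap 0.0154 q7 -0.03
axial 1.15 lat 0.12
```

View pics/w10.png

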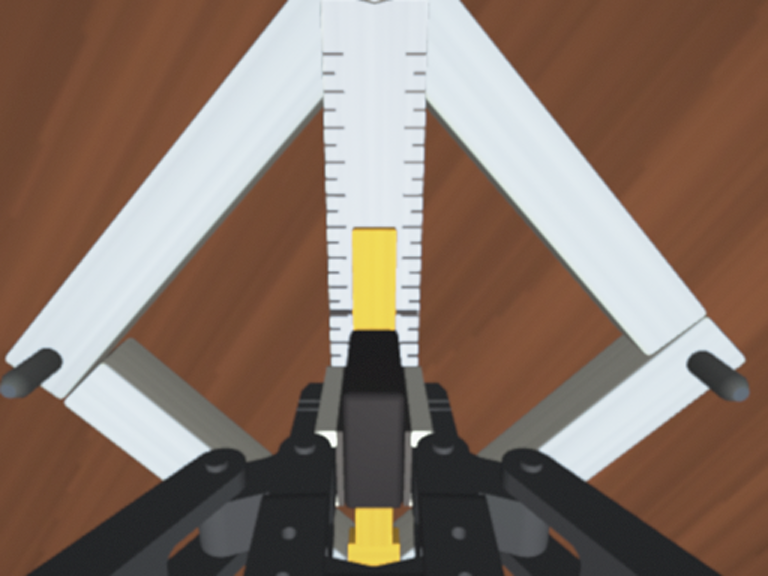

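Call:
{"method": "arm_command", "body": {"plan": [{"xyz": [0,0,0.07],"spin": 0,"grip": 255},{"xyz": [0,0,0.16],"spin": 0,"grip": 255},{"xyz": [0.01,0.005,0.27],"spin": 0.03,"grip": 255},{"xyz": [0.021,0.009,0.276],"spin": 0.499,"grip": 255},{"xyz": [0.021,0.009,0.276],"spin": 0.499,"grip": 255},{"xyz": [0.021,0.009,0.276],"spin": 0.499,"grip": 255},{"xyz": [0.021,0.009,0.276],"spin": 0.499,"grip": 255},{"xyz": [0.021,0.009,0.276],"spin": 0.499,"grip": 255},{"xyz": [0.021,0.009,0.276],"spin": 0.499,"grip": 255},{"xyz": [0.021,0.009,0.276],"spin": 0.499,"grip": 255}]}}

```text
clock: 12.0
eef_pos: [0.5969, 0.0518, 0.1174]
tcp_rot: [-0.043, 3.14, -0.01]
force: [-0.9, 0.9, -1.9]
finger_gap: 0.0148
```

Run:
```python
from h import *
ax(0)
```

```text
t12.00 tcp [0.5969 0.0518 0.1174] yaxis yaw 1.5983 tilt [ 0.001 -0.006 -1.   ] F [-0.9   0.88 -1.91] T [-0.    0.05  0.01] gap 0.0148 q7 0.78
axial -0.90 lat 0.88
```

Call:
{"method": "arm_command", "body": {"plan": [{"xyz": [0.0,0.0,0],"spin": 0.1887,"grip": 255},{"xyz": [0.0,0.0,0],"spin": 0.1887,"grip": 255},{"xyz": [0.0,0.0,0],"spin": 0.1887,"grip": 255},{"xyz": [0.0,0.0,0],"spin": 0.1887,"grip": 255},{"xyz": [0.0,0.0,0],"spin": 0.1887,"grip": 255},{"xyz": [0.0,0.0,0],"spin": 0.1887,"grip": 255},{"xyz": [0.0,0.0,0],"spin": 0.1887,"grip": 255}]}}

```text
clock: 12.58
eef_pos: [0.5967, 0.0518, 0.1172]
tcp_rot: [-0.953, 2.991, -0.007]
force: [-0.0, -0.8, -2.1]
finger_gap: 0.0153
```

Run:
```python
from h import *
s=ax(.62); snap('wrist','w11'); snap('top','t11',1.5)
```

```text
t12.58 tcp [0.5967 0.0518 0.1172] yaxis yaw 2.1876 tilt [ 0.004 -0.004 -1.   ] F [-0.05 -0.77 -2.06] T [ 0.02 -0.02  0.  ] gap 0.0153 q7 1.26
axial -0.48 lat -0.60
```

View pics/w11.png

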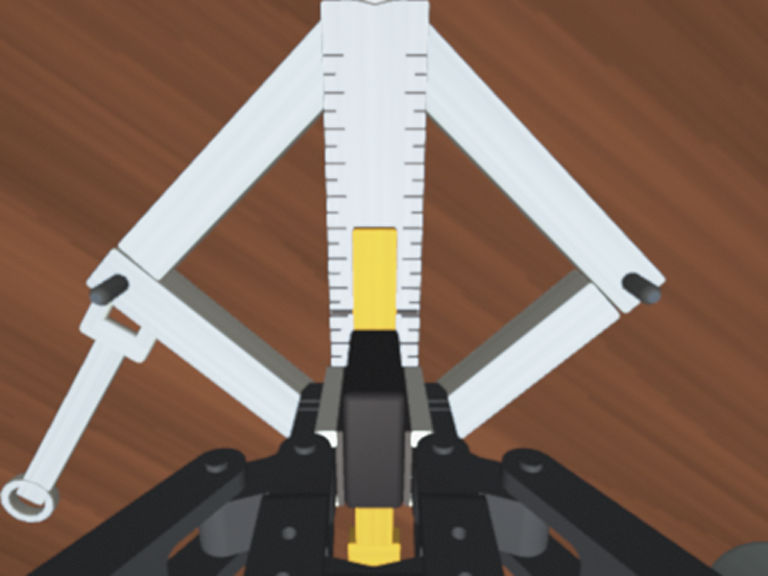

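Run:
```python
from h import *
for u,v in [(107,290),(641,288)]:
    U,V,a,p=stud('w11',u/1.5,v/1.5,h=16); print(U,V,a,p.round(4))
e=np.array([.5967,.0518])-.1243*np.array([np.cos(.6168),np.sin(.6168)]); print(e)
```

```text
72.94170193759703 192.28321670884998 281 [ 0.6625 -0.0524  0.035 ]
427.04573212104765 191.8752495977357 305 [0.5195 0.1481 0.035 ]
[ 0.49530431 -0.02009857]
```

Call:
{"method": "arm_command", "body": {"plan": [{"xyz": [0.002,-0.001,-0.05],"spin": 0.001,"grip": 255},{"xyz": [0.002,-0.001,-0.12],"spin": 0.001,"grip": 255},{"xyz": [0.002,-0.001,-0.165],"spin": 0.001,"grip": 255},{"xyz": [0.002,-0.001,-0.19],"spin": 0.001,"grip": 255},{"xyz": [0.002,-0.001,-0.21],"spin": 0.001,"grip": 255},{"xyz": [0.002,-0.001,-0.21],"spin": 0.001,"grip": 255}]}}

```text
clock: 13.18
eef_pos: [0.5969, 0.0518, 0.0638]
tcp_rot: [-0.958, 2.99, -0.008]
force: [0.2, -0.3, -2.5]
finger_gap: 0.0149
```

Run:
```python
from h import *
s=ax(.62); snap('scene','s12',1)
d=cv2.imread('pics/s12.png')[150:290,180:360]; cv2.imwrite('pics/s12c.png',cv2.resize(d,None,fx=4,fy=4,interpolation=cv2.INTER_CUBIC))
```

```text
t13.18 tcp [0.5969 0.0518 0.0638] yaxis yaw 2.1911 tilt [ 0.003 -0.004 -1.   ] F [ 0.21 -0.32 -2.49] T [-0.    0.02  0.03] gap 0.0149 q7 1.19
axial -0.02 lat -0.38
```

View pics/s12c.png

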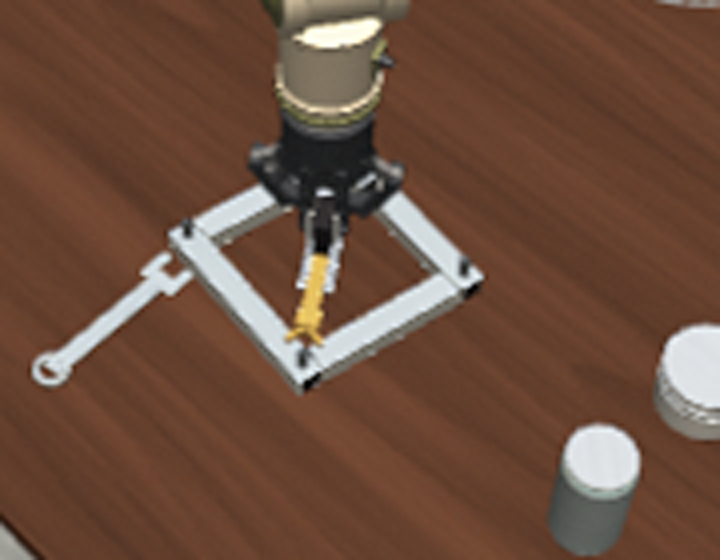

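The scene view shows the fork lined up just short of the far-left stud, with no added force as the eye goes past the stud top.

Call:
{"method": "arm_command", "body": {"plan": [{"xyz": [0,0,-0.03],"spin": 0,"grip": 255},{"xyz": [0,0,-0.05],"spin": 0,"grip": 255},{"xyz": [0,0,-0.06],"spin": 0,"grip": 255},{"xyz": [0,0,-0.06],"spin": 0,"grip": 255}]}}

```text
clock: 13.57
eef_pos: [0.5969, 0.0517, 0.049]
tcp_rot: [-0.958, 2.99, -0.008]
force: [-0.2, -0.7, -2.1]
finger_gap: 0.0149
```

Run:
```python
from h import *
s=ax(.62)
```

```text
t13.57 tcp [0.5969 0.0517 0.049 ] yaxis yaw 2.1911 tilt [ 0.003 -0.004 -1.   ] F [-0.18 -0.69 -2.15] T [ 0.01 -0.05 -0.06] gap 0.0149 q7 1.17
axial -0.55 lat -0.45
```

Call:
{"method": "arm_command", "body": {"plan": [{"xyz": [0.01,0.007,-0.002],"spin": 0,"grip": 255},{"xyz": [0.02,0.0143,-0.002],"spin": 0,"grip": 255},{"xyz": [0.026,0.0186,-0.002],"spin": 0,"grip": 255},{"xyz": [0.026,0.0186,-0.002],"spin": 0,"grip": 255}]}}

```text
clock: 13.9
eef_pos: [0.6036, 0.0564, 0.0484]
tcp_rot: [-0.958, 2.99, -0.008]
force: [-1.6, -0.7, -2.4]
finger_gap: 0.0148
```

Run:
```python
from h import *
s=ax(.62)
```

```text
t13.90 tcp [0.6036 0.0564 0.0484] yaxis yaw 2.1911 tilt [ 0.003 -0.005 -1.   ] F [-1.55 -0.67 -2.39] T [-0.2   0.18  0.05] gap 0.0148 q7 1.17
axial -1.65 lat 0.36
```

Call:
{"method": "arm_command", "body": {"plan": [{"xyz": [0.0025,0.0017,0],"spin": 0,"grip": 255},{"xyz": [0.005,0.0035,0],"spin": 0,"grip": 255}]}}

```text
clock: 14.07
eef_pos: [0.6046, 0.0571, 0.0484]
tcp_rot: [-0.958, 2.991, -0.009]
force: [-2.3, -1.2, -3.6]
finger_gap: 0.0152
```

Run:
```python
from h import *
s=ax(.62)
```

```text
t14.07 tcp [0.6046 0.0571 0.0484] yaxis yaw 2.1910 tilt [ 0.002 -0.005 -1.   ] F [-2.26 -1.22 -3.64] T [-0.25  0.43 -0.03] gap 0.0152 q7 1.17
axial -2.55 lat 0.32
```

Call:
{"method": "arm_command", "body": {"plan": [{"xyz": [0.0016,0.0012,0],"spin": 0,"grip": 255},{"xyz": [0.0033,0.0023,0],"spin": 0,"grip": 255}]}}

```text
clock: 14.23
eef_pos: [0.6053, 0.0576, 0.0484]
tcp_rot: [-0.958, 2.991, -0.009]
force: [-1.5, -0.7, -3.6]
finger_gap: 0.0149
```

Run:
```python
from h import *
s=ax(.62)
```

```text
t14.23 tcp [0.6053 0.0576 0.0484] yaxis yaw 2.1909 tilt [ 0.002 -0.005 -1.   ] F [-1.49 -0.67 -3.59] T [-0.23  0.43  0.01] gap 0.0149 q7 1.17
axial -1.60 lat 0.32
```

Call:
{"method": "arm_command", "body": {"plan": [{"xyz": [0.0016,0.0012,0],"spin": 0,"grip": 255},{"xyz": [0.0033,0.0023,0],"spin": 0,"grip": 255}]}}

```text
clock: 14.4
eef_pos: [0.606, 0.0581, 0.0483]
tcp_rot: [-0.958, 2.992, -0.009]
force: [-3.6, -0.6, -2.6]
finger_gap: 0.0153
```

Run:
```python
from h import *
s=ax(.62)
```

```text
t14.40 tcp [0.606  0.0581 0.0483] yaxis yaw 2.1909 tilt [ 0.002 -0.005 -1.   ] F [-3.62 -0.62 -2.61] T [-0.31  0.64 -0.02] gap 0.0153 q7 1.17
axial -3.31 lat 1.60
```

Call:
{"method": "arm_command", "body": {"plan": [{"xyz": [0.0012,0.0026,0],"spin": 0,"grip": 255},{"xyz": [0.0017,0.0034,0],"spin": 0,"grip": 255}]}}

```text
clock: 14.57
eef_pos: [0.6061, 0.0584, 0.0482]
tcp_rot: [0.958, -2.991, 0.01]
force: [-3.0, -4.2, -2.6]
finger_gap: 0.0154
```

Run:
```python
from h import *
s=ax(.62)
```

```text
t14.57 tcp [0.6061 0.0584 0.0482] yaxis yaw 2.1906 tilt [ 0.001 -0.006 -1.   ] F [-2.96 -4.17 -2.62] T [-0.78  0.64  0.05] gap 0.0154 q7 1.17
axial -4.83 lat -1.67
```

Call:
{"method": "arm_command", "body": {"plan": [{"xyz": [0.0035,0.0018,0],"spin": 0,"grip": 255},{"xyz": [0.005,0.0028,0],"spin": 0,"grip": 255},{"xyz": [0.005,0.0028,0],"spin": 0,"grip": 255}]}}

```text
clock: 14.82
eef_pos: [0.6063, 0.0585, 0.0478]
tcp_rot: [0.957, -2.989, 0.011]
force: [-5.7, -3.6, -2.3]
finger_gap: 0.0152
```

Run:
```python
from h import *
s=ax(.62)
```

```text
t14.82 tcp [0.6063 0.0585 0.0478] yaxis yaw 2.1906 tilt [-0.001 -0.008 -1.   ] F [-5.66 -3.6  -2.31] T [-0.71  1.15  0.1 ] gap 0.0152 q7 1.17
axial -6.70 lat 0.36
```

Balanced. I'll hold it with slightly more push.

Call:
{"method": "arm_command", "body": {"plan": [{"xyz": [0.0047,0.0036,0.001],"spin": 0,"grip": 255},{"xyz": [0.0047,0.0036,0.001],"spin": 0,"grip": 255},{"xyz": [0.0047,0.0036,0.001],"spin": 0,"grip": 255},{"xyz": [0.0047,0.0036,0.001],"spin": 0,"grip": 255},{"xyz": [0.0047,0.0036,0.001],"spin": 0,"grip": 255},{"xyz": [0.0047,0.0036,0.001],"spin": 0,"grip": 255},{"xyz": [0.0047,0.0036,0.001],"spin": 0,"grip": 255},{"xyz": [0.0047,0.0036,0.001],"spin": 0,"grip": 255},{"xyz": [0.0047,0.0036,0.001],"spin": 0,"grip": 255}]}}

```text
clock: 15.57
eef_pos: [0.6063, 0.0585, 0.0477]
tcp_rot: [0.956, -2.986, 0.013]
force: [-5.5, -4.3, -2.0]
finger_gap: 0.0152
```

Run:
```python
from h import *
s=ax(.62); snap('wrist','w13'); snap('scene','s13',1)
d=cv2.imread('pics/s13.png')[150:290,180:360]; cv2.imwrite('pics/s13c.png',cv2.resize(d,None,fx=4,fy=4,interpolation=cv2.INTER_CUBIC))
_,a=load('w9');_,b=load('w13'); cv2.imwrite('pics/ab.png',cv2.resize(np.hstack([a[0:270,205:295],b[0:270,205:295]]),None,fx=3,fy=2.2))
```

```text
t15.57 tcp [0.6063 0.0585 0.0477] yaxis yaw 2.1903 tilt [-0.003 -0.009 -1.   ] F [-5.46 -4.25 -2.02] T [-0.74  1.09  0.06] gap 0.0152 q7 1.17
axial -6.92 lat -0.29
```

View pics/s13c.png

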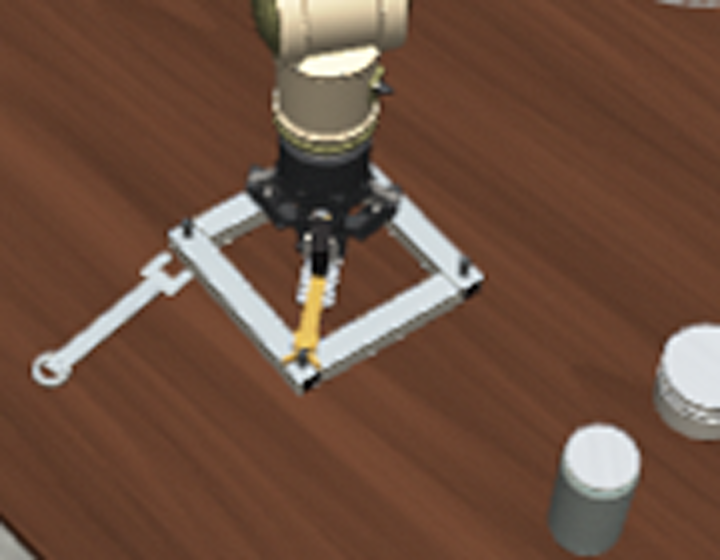

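View pics/ab.png

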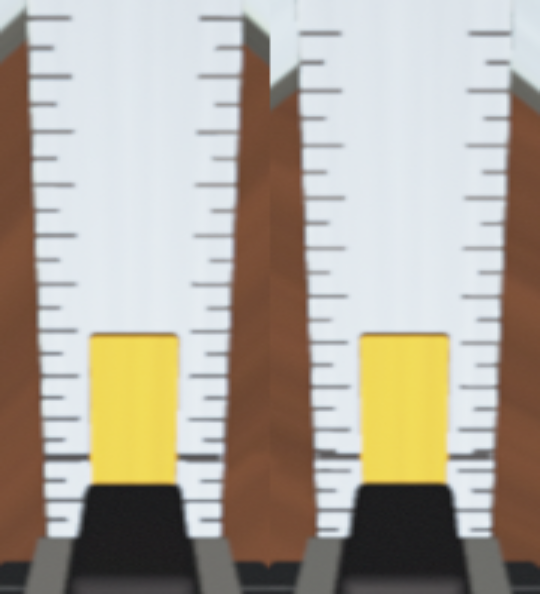

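The NL→FR reading is about 12 mm larger, which agrees with the vision estimate of 245.5 mm against 234 mm. I'll back off, lift and return to that diagonal.

Call:
{"method": "arm_command", "body": {"plan": [{"xyz": [-0.006,-0.004,0],"spin": 0,"grip": 255},{"xyz": [-0.012,-0.008,0.002],"spin": 0,"grip": 255},{"xyz": [-0.012,-0.008,0.08],"spin": 0,"grip": 255},{"xyz": [-0.012,-0.008,0.17],"spin": 0,"grip": 255},{"xyz": [-0.02,-0.02,0.27],"spin": -0.03,"grip": 255},{"xyz": [-0.03,-0.05,0.28],"spin": -0.4997,"grip": 255},{"xyz": [-0.04,-0.072,0.28],"spin": -0.4997,"grip": 255},{"xyz": [-0.04,-0.072,0.28],"spin": -0.4997,"grip": 255},{"xyz": [-0.04,-0.072,0.28],"spin": -0.4997,"grip": 255},{"xyz": [-0.04,-0.072,0.28],"spin": -0.4997,"grip": 255}]}}

```text
clock: 16.5
eef_pos: [0.5971, 0.041, 0.1184]
tcp_rot: [-0.166, -3.131, 0.007]
force: [1.1, -0.8, -2.2]
finger_gap: 0.0152
```

Run:
```python
from h import *
s=ax(.62)
```

```text
t16.50 tcp [0.5971 0.041  0.1184] yaxis yaw 1.4650 tilt [-0.006 -0.004 -1.   ] F [ 1.11 -0.79 -2.25] T [ 0.03 -0.07  0.  ] gap 0.0152 q7 0.70
axial 0.45 lat -1.29
```

Call:
{"method": "arm_command", "body": {"plan": [{"xyz": [-0.003,-0.002,0],"spin": -0.269,"grip": 255},{"xyz": [-0.003,-0.002,0],"spin": -0.269,"grip": 255},{"xyz": [-0.003,-0.002,0],"spin": -0.269,"grip": 255},{"xyz": [-0.003,-0.002,0],"spin": -0.269,"grip": 255},{"xyz": [-0.003,-0.002,0],"spin": -0.269,"grip": 255},{"xyz": [-0.003,-0.002,0],"spin": -0.269,"grip": 255},{"xyz": [-0.003,-0.002,0],"spin": -0.269,"grip": 255},{"xyz": [-0.003,-0.002,0],"spin": -0.269,"grip": 255},{"xyz": [-0.003,-0.002,0],"spin": -0.269,"grip": 255}]}}

```text
clock: 17.25
eef_pos: [0.5969, 0.0413, 0.1188]
tcp_rot: [-1.429, -2.791, 0.001]
force: [-0.1, 0.0, -2.3]
finger_gap: 0.015
```

Run:
```python
from h import *
s=ax(-.951); snap('wrist','w14')
_,a=load('w13');_,b=load('w14');_,d=load('w10'); cv2.imwrite('pics/ab2.png',cv2.resize(np.hstack([d[:270,205:295],a[0:270,205:295],b[0:270,205:295]]),None,fx=2.5,fy=2.2))
for u,v in [(107,290),(641,288)]:
    U,V,aa,p=stud('w14',u/1.5,v/1.5,h=22); print(U,V,aa,p.round(4))
```

```text
t17.25 tcp [0.5969 0.0413 0.1188] yaxis yaw 0.6242 tilt [-0.005  0.002 -1.   ] F [-0.06  0.05 -2.3 ] T [-0.03 -0.02 -0.  ] gap 0.0150 q7 0.05
axial -0.08 lat -0.02
81.33608371473389 188.43202475343261 281 [ 0.4958 -0.0212  0.035 ]
417.4346797708134 189.1290704076015 287 [0.6865 0.1158 0.035 ]
```

View pics/ab2.png

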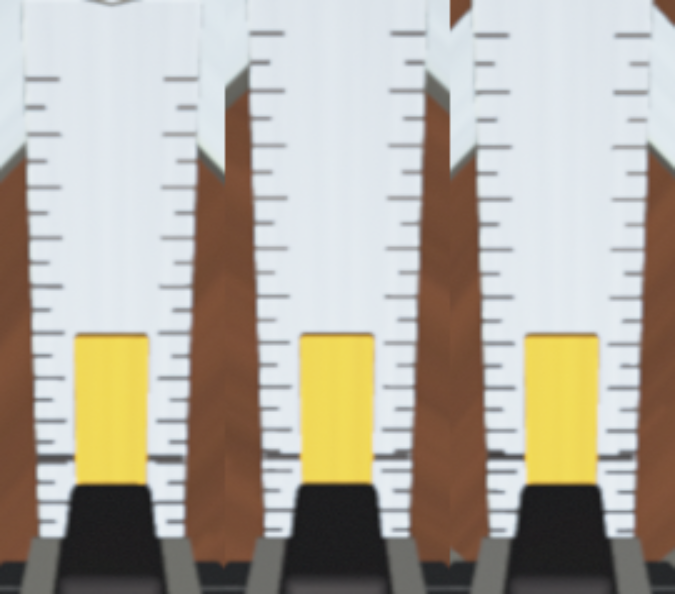

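View pics/w14.png

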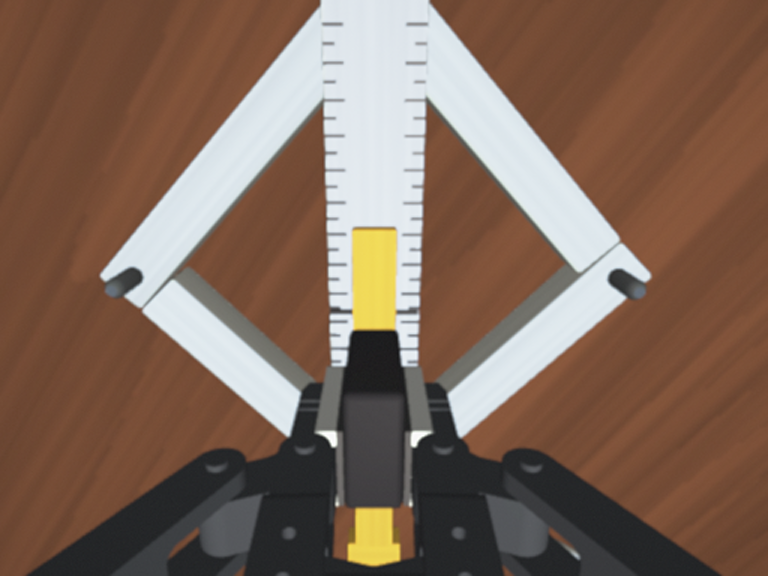

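Call:
{"method": "arm_command", "body": {"plan": [{"xyz": [-0.003,-0.0025,-0.05],"spin": -0.0014,"grip": 255},{"xyz": [-0.003,-0.0025,-0.12],"spin": -0.0014,"grip": 255},{"xyz": [-0.003,-0.0025,-0.17],"spin": -0.0014,"grip": 255},{"xyz": [-0.003,-0.0025,-0.195],"spin": -0.0014,"grip": 255},{"xyz": [-0.003,-0.0025,-0.215],"spin": -0.0014,"grip": 255},{"xyz": [-0.003,-0.0025,-0.215],"spin": -0.0014,"grip": 255}]}}

```text
clock: 17.8
eef_pos: [0.5957, 0.0406, 0.0641]
tcp_rot: [-1.433, -2.787, 0.002]
force: [-0.4, -0.3, -1.7]
finger_gap: 0.0157
```

Run:
```python
from h import *
s=ax(-.951)
```

```text
t17.80 tcp [0.5957 0.0406 0.0641] yaxis yaw 0.6209 tilt [-0.007  0.003 -1.   ] F [-0.38 -0.3  -1.75] T [-0.03 -0.05  0.03] gap 0.0157 q7 0.00
axial 0.03 lat -0.48
```

Call:
{"method": "arm_command", "body": {"plan": [{"xyz": [0.001,0,-0.03],"spin": -0.0003,"grip": 255},{"xyz": [0.001,0,-0.05],"spin": -0.0003,"grip": 255},{"xyz": [0.001,0,-0.062],"spin": -0.0003,"grip": 255},{"xyz": [0.001,0,-0.062],"spin": -0.0003,"grip": 255}]}}

```text
clock: 18.13
eef_pos: [0.5957, 0.0405, 0.048]
tcp_rot: [-1.434, -2.786, 0.002]
force: [0.7, -0.1, -1.5]
finger_gap: 0.0151
```

Run:
```python
from h import *
s=ax(-.951)
```

```text
t18.13 tcp [0.5957 0.0405 0.048 ] yaxis yaw 0.6202 tilt [-0.008  0.002 -1.   ] F [ 0.72 -0.1  -1.48] T [ 0.01 -0.02 -0.  ] gap 0.0151 q7 -0.01
axial 0.50 lat 0.53
```

Call:
{"method": "arm_command", "body": {"plan": [{"xyz": [0.006,-0.001,0],"spin": 0,"grip": 255},{"xyz": [0.014,-0.01,0],"spin": 0,"grip": 255},{"xyz": [0.024,-0.022,0.001],"spin": 0,"grip": 255},{"xyz": [0.034,-0.034,0.001],"spin": 0,"grip": 255},{"xyz": [0.034,-0.034,0.001],"spin": 0,"grip": 255}]}}

```text
clock: 18.55
eef_pos: [0.6046, 0.0312, 0.0483]
tcp_rot: [-1.435, -2.786, 0.003]
force: [-1.4, -0.4, -2.1]
finger_gap: 0.015
```

Run:
```python
from h import *
s=ax(-.951)
```

```text
t18.55 tcp [0.6046 0.0312 0.0483] yaxis yaw 0.6194 tilt [-0.008  0.002 -1.   ] F [-1.44 -0.35 -2.13] T [0.13 0.1  0.06] gap 0.0150 q7 0.01
axial -0.55 lat -1.38
```

Call:
{"method": "arm_command", "body": {"plan": [{"xyz": [0.0015,-0.0025,0],"spin": 0,"grip": 255},{"xyz": [0.0025,-0.0045,0],"spin": 0,"grip": 255},{"xyz": [0.0025,-0.0045,0],"spin": 0,"grip": 255}]}}

```text
clock: 18.8
eef_pos: [0.6053, 0.0299, 0.0483]
tcp_rot: [-1.436, -2.786, 0.002]
force: [-0.3, 1.5, -1.7]
finger_gap: 0.0154
```

Run:
```python
from h import *
s=ax(-.951)
```

```text
t18.80 tcp [0.6053 0.0299 0.0483] yaxis yaw 0.6191 tilt [-0.008  0.002 -1.   ] F [-0.3   1.46 -1.73] T [ 0.14  0.15 -0.  ] gap 0.0154 q7 0.01
axial -1.37 lat 0.60
```

Call:
{"method": "arm_command", "body": {"plan": [{"xyz": [0.0018,-0.0018,0],"spin": 0,"grip": 255},{"xyz": [0.003,-0.0033,0],"spin": 0,"grip": 255},{"xyz": [0.003,-0.0033,0],"spin": 0,"grip": 255}]}}

```text
clock: 19.05
eef_pos: [0.606, 0.0294, 0.0483]
tcp_rot: [-1.435, -2.786, 0.002]
force: [-2.3, 2.3, -2.8]
finger_gap: 0.015
```

Run:
```python
from h import *
s=ax(-.951)
```

```text
t19.05 tcp [0.606  0.0294 0.0483] yaxis yaw 0.6196 tilt [-0.008  0.003 -1.   ] F [-2.31  2.3  -2.81] T [0.56 0.35 0.05] gap 0.0150 q7 0.01
axial -3.22 lat -0.55
```

Just at the contact position. A little more push to close the fork up.

Call:
{"method": "arm_command", "body": {"plan": [{"xyz": [0.0025,-0.004,0],"spin": 0,"grip": 255},{"xyz": [0.0035,-0.0055,0],"spin": 0,"grip": 255},{"xyz": [0.0035,-0.0055,0],"spin": 0,"grip": 255},{"xyz": [0.0035,-0.0055,0],"spin": 0,"grip": 255}]}}

```text
clock: 19.38
eef_pos: [0.6062, 0.0293, 0.0483]
tcp_rot: [-1.433, -2.785, 0.001]
force: [-3.8, 5.9, -1.6]
finger_gap: 0.0151
```

Run:
```python
from h import *
s=ax(-.951)
```

```text
t19.38 tcp [0.6062 0.0293 0.0483] yaxis yaw 0.6205 tilt [-0.009  0.004 -1.   ] F [-3.83  5.93 -1.62] T [ 1.12  0.81 -0.05] gap 0.0151 q7 0.01
axial -7.05 lat 0.33
```

Call:
{"method": "arm_command", "body": {"plan": [{"xyz": [0,0,0],"spin": 0,"grip": 255},{"xyz": [0,0,0],"spin": 0,"grip": 255},{"xyz": [0,0,-0.001],"spin": 0,"grip": 255}], "newtons": 20}}

```text
clock: 19.63
eef_pos: [0.6062, 0.0294, 0.0481]
tcp_rot: [-1.433, -2.785, 0.001]
force: [-1.3, 2.7, -0.9]
finger_gap: 0.0154
```

Call:
{"method": "arm_command", "body": {"plan": [{"xyz": [0,0,0],"spin": 0,"grip": 200},{"xyz": [0,0,0],"spin": 0,"grip": 180},{"xyz": [0,0,0],"spin": 0,"grip": 150},{"xyz": [0,0,0],"spin": 0,"grip": 120},{"xyz": [0,0,0],"spin": 0,"grip": 120},{"xyz": [0,0,0],"spin": 0,"grip": 120}]}}

```text
clock: 20.13
eef_pos: [0.6063, 0.0292, 0.0482]
tcp_rot: [-1.433, -2.785, 0.001]
force: [-0.2, 0.3, 0.2]
finger_gap: 0.0451
```

Run:
```python
from h import *
s=ax(-.951)
snap('wrist','w15')
```

```text
t20.13 tcp [0.6063 0.0292 0.0482] yaxis yaw 0.6202 tilt [-0.008  0.004 -1.   ] F [-0.2   0.33  0.22] T [ 0.04 -0.02  0.02] gap 0.0451 q7 0.01
axial -0.39 lat 0.03
```

View pics/w15.png

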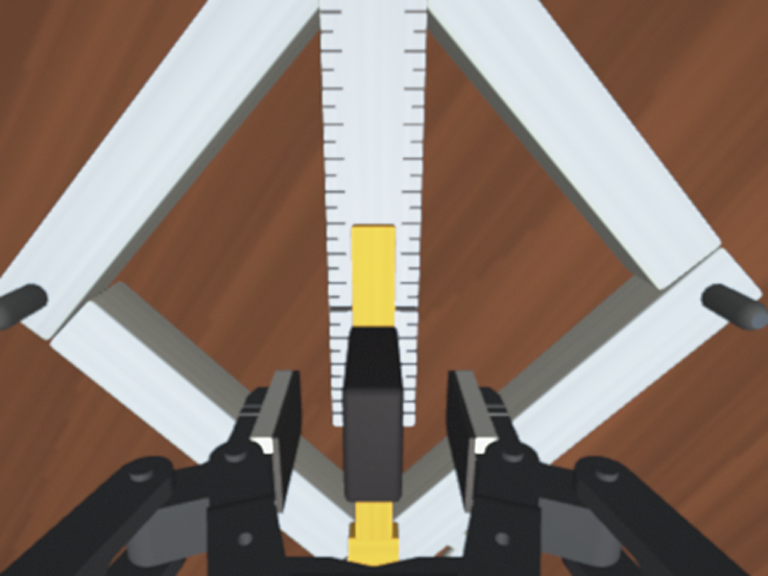

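Released and centred between the fingers. Now up and clear, then a verification picture.

Call:
{"method": "arm_command", "body": {"plan": [{"xyz": [0,0,0.06],"spin": 0,"grip": 120},{"xyz": [0,0,0.15],"spin": 0,"grip": 120},{"xyz": [0,0,0.3],"spin": 0,"grip": 60},{"xyz": [0,0,0.45],"spin": 0,"grip": 0},{"xyz": [-0.05,0.08,0.6],"spin": 0,"grip": 0},{"xyz": [-0.08,0.12,0.75],"spin": 0,"grip": 0},{"xyz": [-0.08,0.12,0.9],"spin": 0,"grip": 0},{"xyz": [-0.08,0.12,1.0],"spin": 0,"grip": 0},{"xyz": [-0.08,0.12,1.0],"spin": 0,"grip": 0}]}}

```text
clock: 20.93
eef_pos: [0.5882, 0.0604, 0.3041]
tcp_rot: [-1.436, -2.792, -0.007]
force: [1.0, -0.8, -0.5]
finger_gap: 0.0852
```

Run:
```python
from h import *
st(); snap('wrist','w16')
```

```text
t20.93 tcp [0.5882 0.0604 0.3041] yaxis yaw 0.6207 tilt [ 0.     0.005 -1.   ] F [ 0.97 -0.81 -0.47] T [ 0.   -0.08  0.03] gap 0.0852 q7 0.17
```

View pics/w16.png

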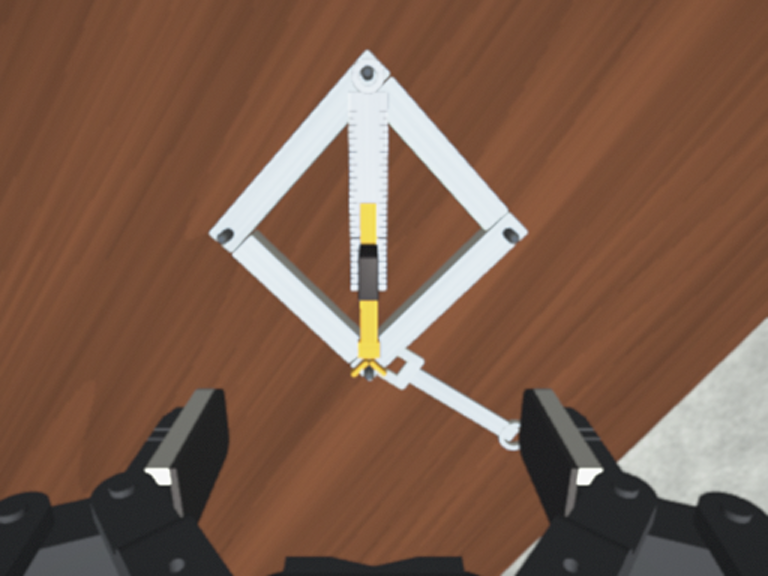

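Run:
```python
from h import *
crop('w16',[(245,48),(246,244)],'w16c',h=28,s=7)
for n,u,v in [('NL',245,48),('FR',246,250),('NR',150,156),('FL',341,156)]:
    U,V,a,p=stud('w16',u,v,h=9); print(n,U,V,a,p.round(4))
```

```text
NL 244.40446927374302 48.3518156424581 34 [0.5192 0.1478 0.035 ]
FR 245.37817258883248 248.2999402806808 37 [ 0.6644 -0.0549  0.035 ]
NR 149.81227259317535 157.25390893893206 52 [ 0.4962 -0.0209  0.035 ]
FL 339.56219540496636 156.13564632165236 50 [0.6852 0.1158 0.035 ]
```

View pics/w16c.png

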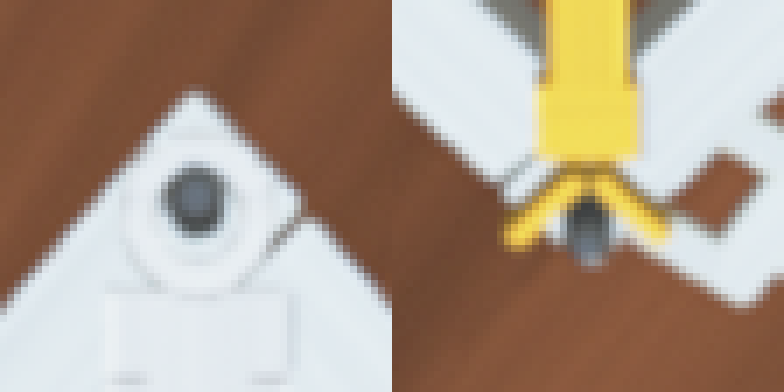

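Run:
```python
from h import *
st(); arm.sign_off()
```

```text
t20.98 tcp [0.5874 0.0597 0.3012] yaxis yaw 0.6202 tilt [-0.003  0.004 -1.   ] F [-0.76 -0.01  0.29] T [-0.    0.01 -0.04] gap 0.0856 q7 0.17
the job is handed in; nothing more can be done
```

I measured both diagonals in the order asked, left the rule seated on the longer one (near-left to far-right), and handed the job in at about 21 s. The sign-off gives no verdict, so I don't know whether it passed.

- **Holds:** The hand felt 6–8 N along the rule in all. After the slide's drag of about 2.5 N, that leaves roughly 4–6 N on the fork. I held the first diagonal for about 1.5 s and the second for about 0.75 s, with sideways force staying within about ±0.8 N. Contact on each prong was worked out from that balance, not felt separately.
- **Readings:** The near-left to far-right diagonal is longer. The rule's graduations put the difference at about 12.8 mm, arm travel at about 11.3 mm and the camera at about 11.4 mm (245.4 mm against 234.0 mm). These disagree by about 1.5 mm, but all of them are far above the 2 mm limit.
- **Last checks:** The final wrist picture shows the eye around the near-left stud and the V closed on the far-right stud. The gripper is open and well above the rule, and the wrench is still by the far-right corner. In that picture the part-hidden far-right stud came out about 3 mm from its earlier position, which I put down to the fork covering its foot. I did not take a fresh picture of the piston and can at the end, but the arm did not go near them.

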